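# Close a specimen transport box: lid on, four clips in diagonal order

### The job

Put the blue lid on the white specimen box so that it sits fully home, then fold the four orange clips in over it and snap each one down so that it stays shut. Do the clips one at a time in opposite-corner order: after the first, the one diagonally across from it, then the other two; start at whichever corner you like. Press each clip only until it snaps, do not lean hard on it (35 N is too much), and leave the other things on the bench alone.

Things in the scene. Friction and masses are not known exactly. Their poses are not given: they have to be found in the camera images.
- box: White specimen box 176 x 240 x 80 mm (x, y, z), fixed to the bench, open on top: mouth 88 x 176 mm, tubes inside reach 56 mm, flat rim at 80 mm. Origin: centre of its underside, z up. Four orange clips hinged on its long sides near the corners: a at (-x,+y), b at (+x,+y), c at (+x,-y), d at (-x,-y); a is diagonally opposite c, b opposite d. Grey hinge ears beside each clip reach 102 mm.
- lid_grip (a point): Centre of the black bar handle (x 18, y 90, z 32 mm) on the loose blue lid (134 x 210 mm, 0.3 to 0.45 kg); lid axes. It is 16 mm above the lid's top face, 38 mm above its underside. The plate is 10 mm thick; a stepped lip below it (12 mm deep, 83 x 171 mm) drops into the box's mouth, either way round. Fully seated, this point is 106 mm above the box's origin, over it, axes parallel.
- clip_a (a joint): Angle (rad) of clip a: orange plate, 42 mm long from its hinge, 30 wide, 5 thick. Hinge line along the box's y through (-80, 72, 99) mm in the box frame. About 0: flat, inward over the lid (shut); 1.57: upright; more: leaning outward. Starts at 1.5 to 1.9. Light spring and friction keep an unsnapped clip up at about 0.7 or more; 1 to 3 N fold it. All four clips are alike.
- clip_b (a joint): Angle of clip b, hinge through (80, 72, 99) mm in the box frame. How clips snap: in the last 10 mm or so a sprung catch resists, taking some 8 to 18 N pressed down 34 mm from the hinge; then the force drops as it snaps, and it stays down by itself. Only about 3 mm later a stiff rubber buffer stops it, and the force climbs steeply. Over 35 N on a clip is damage.
- clip_c (a joint): Angle of clip c, hinge through (80, -72, 99) mm in the box frame. Each corner's catch and buffer sit, unmeasured, up to 3.5 mm higher or lower than nominal, differently for each clip and start, so a clip's angle when snapped is anywhere from about -0.15 to 0.15 and the place of the snap (up to 4.5 mm either way at the press point) must be found by feel.
- clip_d (a joint): Angle of clip d, hinge through (-80, -72, 99) mm in the box frame; like the others. At angle 0 a clip's upper face is 101 mm above the bench.
- clip_a_pad (a point): Press point of clip a: on its outer face (the upper face when shut), on its centre line, 34 mm from the hinge; moves with the clip. z is normal to that face, x points from hinge to free end.
- clip_b_pad (a point): Press point of clip b: on its outer face (the upper face when shut), on its centre line, 34 mm from the hinge; moves with the clip. z is normal to that face, x points from hinge to free end.
- clip_c_pad (a point): Press point of clip c: on its outer face (the upper face when shut), on its centre line, 34 mm from the hinge; moves with the clip. z is normal to that face, x points from hinge to free end.
- clip_d_pad (a point): Press point of clip d: on its outer face (the upper face when shut), on its centre line, 34 mm from the hinge; moves with the clip. z is normal to that face, x points from hinge to free end.
Not all that is in view belongs to the job. What is shaped like the part that bears lid_grip but brown or green is not meant.

How it is judged:
On the way, in this order (a step that is already met when the one before it is completed fails the run):
1. the lid sits fully home on the box while all four clips are still up (z of lid_grip in the frame of box between 0.1 and 0.11 m and horizontal distance between lid_grip and box below 0.006 m and angle between lid_grip's own z axis and vertical below 0.035 rad and angle between the x axis of lid_grip and the x axis of box, either way round below 0.06 rad and value of joint each of clip_a, clip_b, clip_c, clip_d above 0.6 rad), for 0.2 s.
2. a first clip is snapped down, the other three still up (((value of joint clip_a below 0.22 rad and value of joint each of clip_b, clip_c, clip_d above 0.22 rad) or (value of joint each of clip_a, clip_c, clip_d above 0.22 rad and value of joint clip_b below 0.22 rad) or (value of joint each of clip_a, clip_b, clip_d above 0.22 rad and value of joint clip_c below 0.22 rad) or (value of joint each of clip_a, clip_b, clip_c above 0.22 rad and value of joint clip_d below 0.22 rad))), for 0.2 s.
3. the clip diagonally opposite to it is snapped down too, the other two still up (((value of joint each of clip_a, clip_c below 0.22 rad and value of joint each of clip_b, clip_d above 0.22 rad) or (value of joint each of clip_a, clip_c above 0.22 rad and value of joint each of clip_b, clip_d below 0.22 rad))), for 0.2 s.
4. a third clip is snapped down, the last one still up (((value of joint clip_a above 0.22 rad and value of joint each of clip_b, clip_c, clip_d below 0.22 rad) or (value of joint each of clip_a, clip_c, clip_d below 0.22 rad and value of joint clip_b above 0.22 rad) or (value of joint each of clip_a, clip_b, clip_d below 0.22 rad and value of joint clip_c above 0.22 rad) or (value of joint each of clip_a, clip_b, clip_c below 0.22 rad and value of joint clip_d above 0.22 rad))), for 0.2 s.
At the end, for the whole second after the job is handed in: All four clips stay snapped down by themselves (each angle under 0.22 rad, at rest) and the lid sits fully home on the box: handle centre 100 to 110 mm above the box's origin, within 6 mm of its centre, tilted under 0.035 rad and within 0.06 rad of parallel to the box, at rest (z of lid_grip in the frame of box between 0.1 and 0.11 m and horizontal distance between lid_grip and box below 0.006 m and angle between lid_grip's own z axis and vertical below 0.035 rad and angle between the x axis of lid_grip and the x axis of box, either way round below 0.06 rad and value of joint each of clip_a, clip_b, clip_c, clip_d below 0.22 rad and velocity of joint each of clip_a, clip_b, clip_c, clip_d below 0.1 rad/s and linear speed of lid below 0.02 m/s); the robot touches nothing.
It fails at once if two neighbouring clips are down while the other two are up (not the opposite-corner order) ((value of joint each of clip_a, clip_b below 0.22 rad and value of joint each of clip_c, clip_d above 0.22 rad) or (value of joint each of clip_a, clip_d above 0.22 rad and value of joint each of clip_b, clip_c below 0.22 rad) or (value of joint each of clip_a, clip_b above 0.22 rad and value of joint each of clip_c, clip_d below 0.22 rad) or (value of joint each of clip_a, clip_d below 0.22 rad and value of joint each of clip_b, clip_c above 0.22 rad)).
It fails at once if a clip is pressed by the robot with more than 35 N (contact force between any of the fingers, the arm and clip_a above 35 N or contact force between any of the fingers, the arm and clip_b above 35 N or contact force between any of the fingers, the arm and clip_c above 35 N or contact force between any of the fingers, the arm and clip_d above 35 N).
It fails at once if another thing on the bench is moved by more than 30 mm or tipped over (distance of any of vial, dish, tube_rack, tip_box, wash_bottle, beaker, reagent_jar from where it was at the start of the episode above 0.03 m or angle between any of vial, dish, tube_rack, tip_box, wash_bottle, beaker, reagent_jar's own z axis and vertical above 0.5 rad).
It also fails if it takes over 72 s, if anything falls off the work surface, if the arm or the gripper's body presses on something with over 40 N, if the wrist force passes 120 N, or if a joint passes its speed limit or range.

### The arm

A 6-joint arm with a two-finger parallel gripper is mounted at the origin on the work surface. World frame = base frame: x ahead of the robot, y to its left, z up, the work surface at z = 0. Lengths are in m, angles in rad, forces in N, time in s.
With the tool pointing down it reaches from about 0.375 to 0.975 m from the base axis. Payload 3.8 kg.
Tool frame: the origin (TCP) lies at the very end of the fingers, on their centre line; the grasp point (between the pads) lies 19 mm behind it (bot.grip_point_offset is the distance from the TCP to the grasp point, in m); z points along the fingers, x is the direction in which the jaws open and shut, and the axes are right-handed (so a half turn about z gives the same grasp; the last joint's range is limited). The gripper opens to 85 mm and grips with 20 to 120 N. Pads are 22 mm wide; open, the fingers measure 114 mm over their backs; the gripper's body (76 mm by 85 mm) begins 54 mm behind the grasp point. The pads swing forward as they close: fully open they stand 13 mm farther back than shut.
Start: joints at [-1.262, 0.264, 1.604, -0, 1.274, -0.037], TCP at [0.229, -0.635, 0.231] pointing down, gripper open.
Joint ranges: [-2.63, 2.63], [-0.94, 2.18], [0.31, 2.57], [-1.31, 4.45], [0, 2.66], [-2.55, 2.55]. Speed limits (rad/s): [2.57, 2.57, 3.14, 3.14, 3.14, 3.14].

### API

Orientations are given as a rotation vector (axis times angle).
In Python, from workcell import bot, read_camera gives the robot as it stands.
- The arm moves only by the tool arm_command, never from a script. Its argument "rows" is a list of rows, each an object with "delta_rot": the turn, a rotation vector about the tool's x, y, z in rad, a list of three; "xyz": the shift along the tool's x, y, z in m, a list of three; "gripper": the finger opening in m, from 0 to 0.0854. A call has 1 to 12 rows; each row shifts and turns the commanded pose from where the row before left it, along the tool's axes as they then stand; what a row does not reach is not made up. A row lasts 1/10 s, in which the tool goes at most 50 mm and 8.59 degrees, less where a joint would pass 70% of its speed; a pose out of reach is approached as far as the arm can. A call is refused whole if a number of a shift passes 0.05 or a number of a turn 0.15, either way. A call with a gripper value outside its range is refused whole. The fingers move at their own pace and stop on an object; "force" is the grip in N (left out, the last holds). Time passes only in rows, so rows that do not move let the fingers close. It gives the time, the measured TCP pose, the force and the opening at its end, in the units of the state.
- bot.read_state(): the state, without advancing time (a new reading comes with each control period).
- read_camera(name): name is "scene" or "top" or "wrist"; returns a dict with "pixels" (480x640x3 uint8, red, green, blue), "range_z" (480x640 float32, m along the optical axis (not along the pixel's ray), 0 where there is no reading), "intrinsics" (3x3 intrinsics, pixels), "camera_from_world" (4x4, takes a point from world to camera coordinates). Camera axes: x right, y up, looking along -z (the intrinsics and any distortion apply to the point x, -y, -z); pixel columns grow to the right and rows downward; lengths in m; the calibration is good to about 2 mm. A picture is of the moment at which its call begins.
- bot.finish_job(): hands the job in, once; it reports no verdict.
The state is a dict: "time": time; "q": joint angles; "joint_vel": joint speeds; "joint_torque": joint torques, N m; "tool_pos": TCP position; "tcp_rot": TCP orientation; "wrist_force": force on the tool from outside, world axes, zero at the start; "torque": the same for the moment, N m; "width": opening from 0.0 (shut) to 1.0 (fully open).
Only numpy, scipy, OpenCV 4.12 (cv2) and the standard library are available. Lean on these libraries where they do the work, as an engineer would, in place of code of your own. Each camera call takes 0.05 s, during which the arm holds its last target.

## Working session

There is one attempt and no reset: what is moved stays moved. The work goes in short steps, Python scripts to look and compute and a tool call to move; the robot and the scene stay as the last step left them, time stands still between calls to the robot, and variables do not carry over. Pictures are saved under pics/ and viewed, and the job is handed in when it is done.

Besides the shell and the picture viewer there is one more tool, called after "Request:" as name(argument=value, ...) on one line, values as JSON. arm_command: Moves the arm, as the interface text tells. Its arguments: {"type":"object","properties":{"rows":{"type":"array","items":{"type":"object","properties":{"delta_rot":{"type":"array","items":{"type":"number"}},"xyz":{"type":"array","items":{"type":"number"}},"gripper":{"type":"number"}}}},"force":{"type":"number"}},"required":["rows"]}

```bash
mkdir -p pics; ls
cat > h.py <<'E'
import numpy as np,cv2
from workcell import bot, read_camera
from scipy.spatial.transform import Rotation as R
def cap(name,tag):
    c=read_camera(name); cv2.imwrite(f'pics/{tag}.png',cv2.cvtColor(c['pixels'],cv2.COLOR_RGB2BGR)); np.savez(f'{tag}.npz',**c); return c
def load(tag): return dict(np.load(f'{tag}.npz'))
def px2w(c,u,v,z=None):
    K=c['intrinsics'];T=np.linalg.inv(c['camera_from_world'])
    d=np.array([(u-K[0,2])/K[0,0],-(v-K[1,2])/K[1,1],-1.])
    if z is None: s=c['range_z'][int(round(v)),int(round(u))]
    else: s=(z-T[2,3])/(T[:3,:3]@d)[2]
    return (T@np.r_[d*s,1])[:3]
def cloud(c):
    K=c['intrinsics'];T=np.linalg.inv(c['camera_from_world']);Z=c['range_z']
    v,u=np.mgrid[:480,:640]
    P=np.stack([(u-K[0,2])/K[0,0]*Z,-(v-K[1,2])/K[1,1]*Z,-Z],-1)
    return P@T[:3,:3].T+T[:3,3]
E
python3 - <<'E'
from h import *
for n in['scene','top','wrist']:
    c=cap(n,n+'0'); print(n,c['intrinsics'].tolist(),np.linalg.inv(c['camera_from_world'])[:3,3])
print(bot.read_state())
E
```

```text
pics
scene [[566.0539116655606, 0.0, 320.9460432705239], [0.0, 566.0539116655606, 246.45925873009958], [0.0, 0.0, 1.0]] [1.00341522 0.12106024 0.97261531]
top [[558.4532990896444, 0.0, 322.40171470230695], [0.0, 558.4532990896444, 238.89625860047138], [0.0, 0.0, 1.0]] [ 0.331646   -0.02416317  1.09184514]
wrist [[336.3499262451802, 0.0, 321.9726619256309], [0.0, 336.3499262451802, 245.2206001218711], [0.0, 0.0, 1.0]] [ 0.30763319 -0.60631237  0.37324558]
{'time': 0.15, 'q': array([-1.26190922e+00,  2.64614515e-01,  1.60509305e+00,  1.86344709e-05,
        1.27371892e+00, -3.68985110e-02]), 'joint_vel': array([ 0.00034164, -0.00188225, -0.00389984,  0.0021681 , -0.00182792,
       -0.00028364]), 'joint_torque': array([ 7.44958616e-04, -5.15904737e+01, -3.67959630e+01, -6.66075152e-05,
        8.02582683e-03, -2.45777649e-06]), 'tool_pos': array([ 0.22860747, -0.63448268,  0.23020716]), 'tcp_rot': array([-2.56955862e+00,  1.80552269e+00,  2.27648412e-03]), 'wrist_force': array([ 0.68268318, -0.13307863, -0.03715322]), 'torque': array([-0.01698705,  0.04184854,  0.02466397]), 'width': 0.9961152037247047}
```

View pics/top0.png

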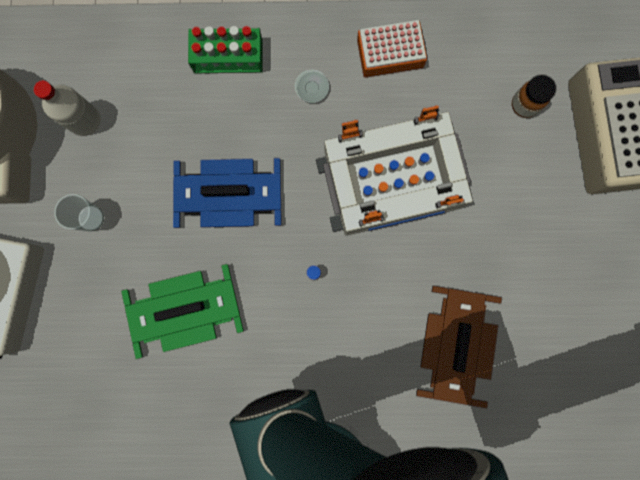

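View pics/scene0.png

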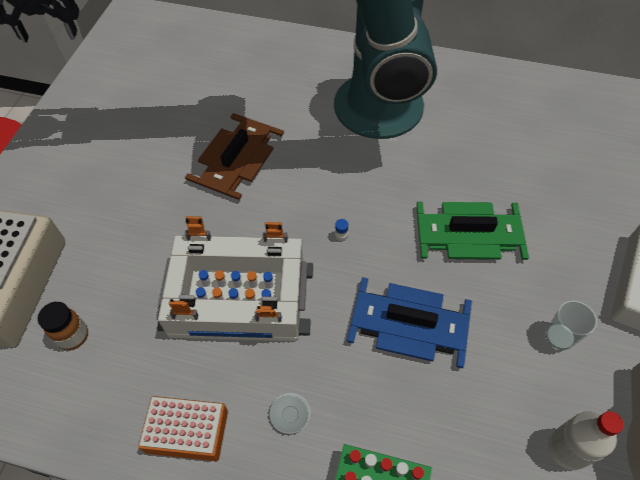

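```bash
cat > m.py <<'E'
from h import *
c=load('top0');P=cloud(c);rgb=c['pixels'].astype(int)
r,g,b=[rgb[...,i] for i in range(3)]
z=P[...,2]
print('table z',np.median(z[260:300,340:400]))
def rect(m,off=0):
    p=P[m][:,:2].astype(np.float32)
    rc=cv2.minAreaRect((p*1000)); return rc
v,u=np.mgrid[:480,:640]
roi=(u>310)&(u<480)&(v>95)&(v<245)
white=(abs(z-.08)<.006)&roi&(np.minimum(np.minimum(r,g),b)>110)
m=cv2.morphologyEx(white.astype(np.uint8),cv2.MORPH_OPEN,np.ones((3,3)))>0
print('box rim',rect(m),m.sum(),np.median(z[m]))
blue=(b>r+50)&(b>g+30)&(u<300)&(u>160)&(v>140)&(v<240)
print('lid zs',np.percentile(z[blue],[5,25,50,75,95]))
top=blue&(z<.04)
print('lid',rect(blue&(z>.012)),blue.sum())
bl=(rgb.max(-1)<50)&(u<290)&(u>165)&(v>150)&(v<235)
print('handle',np.percentile(z[bl],[5,50,95]),rect(bl&(z>.035)),(bl&(z>.035)).sum())
org=(r>g+60)&(r>b+80)&roi
n,l,s,ce=cv2.connectedComponentsWithStats(org.astype(np.uint8))
for i in range(1,n):
    if s[i,4]>60:
        q=P[l==i]; print('clip',ce[i],s[i,4],np.percentile(q,[5,50,95],axis=0).round(3).tolist())
E
python3 m.py
python3 - <<'E'
import cv2
i=cv2.imread('pics/top0.png');
cv2.imwrite('pics/t_crop.png',cv2.resize(i[95:245,160:480],None,fx=2.5,fy=2.5,interpolation=cv2.INTER_CUBIC))
E
```

```text
table z -0.00015484910105645344
box rim ((571.7011108398438, -160.70889282226562), (176.6953582763672, 240.1538848876953), 12.608427047729492) 6078 0.07994279064853194
lid zs [0.01852035 0.02047181 0.02186376 0.02322811 0.02527629]
lid ((512.5155639648438, 101.14938354492188), (387.17962646484375, 209.1892852783203), 63.09742736816406) 5104
handle [0.01072665 0.05218389 0.05659287] ((463.2352600097656, 73.18144226074219), (320.2477111816406, 67.88396453857422), 48.46062088012695) 463
clip [409.0625  160.84375] 64 [[0.588, -0.193, 0.052], [0.594, -0.186, 0.056], [0.602, -0.18, 0.059]]
clip [378.40322581 168.11290323] 62 [[0.574, -0.134, 0.052], [0.581, -0.127, 0.056], [0.588, -0.121, 0.059]]
clip [413.71428571 179.        ] 63 [[0.552, -0.2, 0.053], [0.559, -0.194, 0.056], [0.567, -0.187, 0.058]]
clip [382.98412698 186.20634921] 63 [[0.539, -0.141, 0.053], [0.547, -0.135, 0.056], [0.553, -0.128, 0.059]]
clip [454.12820513 199.5       ] 78 [[0.498, -0.26, 0.127], [0.504, -0.25, 0.138], [0.512, -0.239, 0.142]]
clip [372.29577465 214.53521127] 71 [[0.475, -0.118, 0.128], [0.48, -0.107, 0.139], [0.486, -0.096, 0.143]]
```

View pics/t_crop.png

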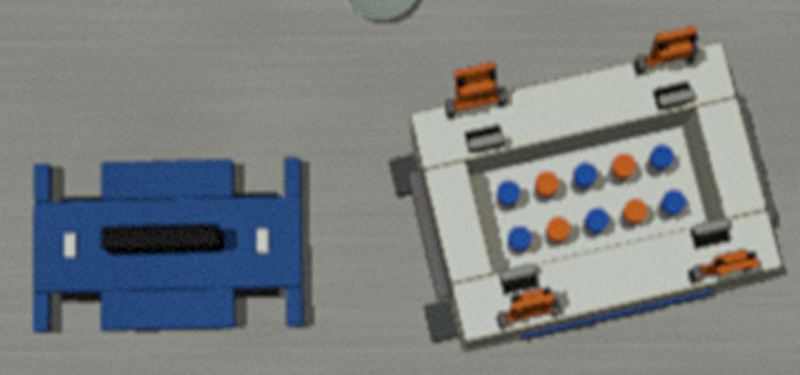

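```bash
cat > m2.py <<'E'
from h import *
import sys
def lidfit(c,win,zt=.022):
    P=cloud(c);rgb=c['pixels'].astype(int);r,g,b=[rgb[...,i] for i in range(3)];z=P[...,2]
    u0,u1,v0,v1=win;v,u=np.mgrid[:480,:640];roi=(u>u0)&(u<u1)&(v>v0)&(v<v1)
    m=(b>r+30)&(b>g+20)&(abs(z-zt)<.008)&roi
    n,l,s,_=cv2.connectedComponentsWithStats(m.astype(np.uint8));i=1+np.argmax(s[1:,4]);m=l==i
    # reproject pixels at the known plane
    pts=np.array([px2w(c,a,bb,zt)[:2] for bb,a in zip(*np.nonzero(m))],np.float32)
    print('lid',cv2.minAreaRect(pts*1000),m.sum())
    h=(rgb.max(-1)<60)&(abs(z-zt-.032)<.008)&roi
    n,l,s,_=cv2.connectedComponentsWithStats(h.astype(np.uint8));i=1+np.argmax(s[1:,4]);h=l==i
    pts=np.array([px2w(c,a,bb,zt+.032)[:2] for bb,a in zip(*np.nonzero(h))],np.float32)
    print('handle',cv2.minAreaRect(pts*1000),h.sum(),np.median(z[h]))
lidfit(load('top0'),(165,295,150,235))
try: lidfit(load('scene0'),(340,480,270,370))
except Exception as e: print(e)
c=load('scene0');P=cloud(c);rgb=c['pixels'].astype(int);z=P[...,2]
v,u=np.mgrid[:480,:640]
m=(abs(z-.08)<.005)&(u>150)&(u<310)&(v>225)&(v<345)&(rgb.min(-1)>110)
m=cv2.morphologyEx(m.astype(np.uint8),cv2.MORPH_OPEN,np.ones((3,3)))>0
print('scene box',cv2.minAreaRect((P[m][:,:2]*1000).astype(np.float32)))
# mouth rect from top
c=load('top0');P=cloud(c);rgb=c['pixels'].astype(int);z=P[...,2]
m=(abs(z-.08)<.006)&(u>310)&(u<480)&(v>95)&(v<245)
th=np.radians(12.6);R2=np.array([[np.cos(th),np.sin(th)],[-np.sin(th),np.cos(th)]])
q=(P[...,:2]-[.5717,-.1607])@R2.T
roi=(u>310)&(u<480)&(v>95)&(v<245)
inm=m
def edges(sel,ax): return np.percentile(q[sel][:,ax]*1000,[1,99]).round(1)
# strips along y at |x|<30 : rim pieces
for lab,sel,ax in [('y strip',m&(abs(q[...,0])<.03),1),('x strip',m&(abs(q[...,1])<.045),0)]:
    w=q[sel][:,ax]*1000; print(lab,[np.percentile(w[w<0],[1,99]).round(1),np.percentile(w[w>0],[1,99]).round(1)])
for lab,sgn in(('+x',1),('-x',-1)):
    w=roi&(q[...,0]*sgn>.06)&(rgb[...,0]>rgb[...,1]+50)&(z>.1)
    for s2 in(1,-1):
        k=w&(q[...,1]*s2>0); print(lab,s2,k.sum(),np.percentile(q[k]*1000,[5,50,95],axis=0).round(1).tolist(),np.percentile(z[k],[5,95]))
E
python3 m2.py
```

```text
lid ((545.5357666015625, 166.25372314453125), (133.43345642089844, 209.49659729003906), 0.2648839056491852) 5283
handle ((544.4072875976562, 165.0628204345703), (87.25861358642578, 17.295438766479492), 89.2328872680664) 414 0.05352737016960585
lid ((546.656005859375, 165.78314208984375), (135.09878540039062, 208.77310180664062), 0.5118805170059204) 5487
handle ((548.1866455078125, 165.9565887451172), (21.37209129333496, 88.58834838867188), 0.7149904370307922) 512 0.05297232709927091
scene box ((570.1383666992188, -161.5481414794922), (177.6730499267578, 240.72682189941406), 12.471479415893555)
y strip [array([-119.5,  -87.9]), array([ 88.1, 119.6])]
x strip [array([-87.8, -44.8]), array([43.7, 87.1])]
+x 1 161 [[76.5, 60.5], [81.8, 72.9], [91.3, 85.3]] [0.10150318 0.14143556]
+x -1 116 [[72.5, -82.5], [77.9, -71.5], [84.3, -58.6]] [0.10204261 0.1424167 ]
-x 1 99 [[-204.5, 59.1], [-79.7, 73.1], [-72.1, 185.6]] [0.10251947 1.09184514]
-x -1 98 [[-89.7, -81.9], [-84.7, -70.9], [-77.6, -56.8]] [0.10922381 0.14203604]
```

View pics/wrist0.png

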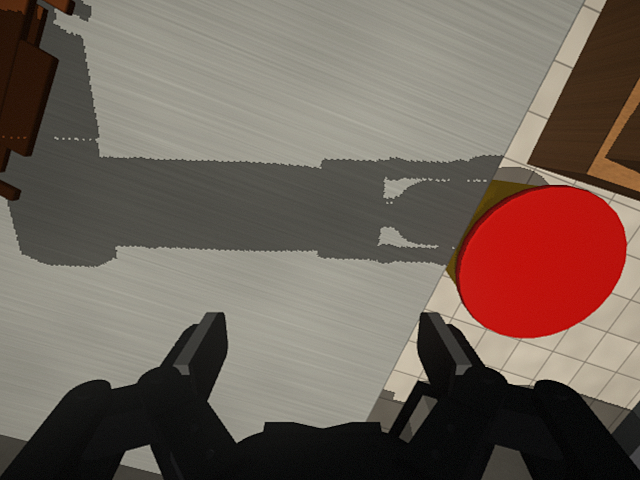

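```bash
cat > go.py <<'E'
from h import *
def to(x,y,z,yaw_deg=None):
    s=bot.read_state();M=R.from_rotvec(s['tcp_rot']);A=M.as_matrix()
    d=np.array([x,y,z])-s['tool_pos']
    print('t',round(s['time'],2),'pos',s['tool_pos'].round(4),'q',s['q'].round(2),'F',s['wrist_force'].round(1),'w',round(s['width'],3))
    print(' tool shift (before turn)',(A.T@d).round(4),'zaxis',A[:,2].round(4),'xaxis ang',round(np.degrees(np.arctan2(A[1,0],A[0,0])),2))
    if yaw_deg is not None:
        for k in(0,180):
            t=np.radians(yaw_deg+k);X=np.array([np.cos(t),np.sin(t),0]);Z=np.array([0,0,-1.]);B=np.stack([X,np.cross(Z,X),Z],1)
            print('  yaw',k,'delta_rot tool',(M.inv()*R.from_matrix(B)).as_rotvec().round(4),'shift after turn',(B.T@d).round(4))
E
python3 -c "
from go import *
to(.546,.166,.20,.4)"
```

```text
t 0.15 pos [ 0.2286 -0.6345  0.2302] q [-1.26  0.26  1.61  0.    1.27 -0.04] F [ 0.7 -0.1 -0. ] w 0.996
 tool shift (before turn) [-0.6455 -0.5699  0.0314] zaxis [-5.0e-04  1.8e-03 -1.0e+00] xaxis ang -70.19
  yaw 0 delta_rot tool [-1.200e-03  1.500e-03 -1.232e+00] shift after turn [ 0.323  -0.7982  0.0302]
  yaw 180 delta_rot tool [1.7000e-03 1.3000e-03 1.9096e+00] shift after turn [-0.323   0.7982  0.0302]
```

Request:
arm_command(rows=[{"delta_rot": [0,0,-0.137],"xyz": [0,0,0],"gripper": 0.05},{"delta_rot": [0,0,-0.137],"xyz": [0,0,0],"gripper": 0.05},{"delta_rot": [0,0,-0.137],"xyz": [0,0,0],"gripper": 0.05},{"delta_rot": [0,0,-0.137],"xyz": [0,0,0],"gripper": 0.05},{"delta_rot": [0,0,-0.137],"xyz": [0,0,0],"gripper": 0.05},{"delta_rot": [0,0,-0.137],"xyz": [0,0,0],"gripper": 0.05},{"delta_rot": [0,0,-0.137],"xyz": [0,0,0],"gripper": 0.05},{"delta_rot": [0,0,-0.137],"xyz": [0,0,0],"gripper": 0.05},{"delta_rot": [0,0,-0.137],"xyz": [0,0,0],"gripper": 0.05},{"delta_rot": [0,0,0],"xyz": [0.015,-0.04,0],"gripper": 0.05},{"delta_rot": [0,0,0],"xyz": [0.015,-0.04,0],"gripper": 0.05},{"delta_rot": [0,0,0],"xyz": [0.015,-0.04,0],"gripper": 0.05}], force=40)

```text
time: 1.35
tool_pos: [0.2728, -0.5132, 0.2305]
tcp_rot: [-3.14, -0.011, 0.0]
wrist_force: [1.2, -0.9, 0.2]
width: 0.585
```

```bash
python3 -c "
from go import *
to(.546,.166,.20,.4)"
```

```text
t 1.35 pos [ 0.2728 -0.5132  0.2305] q [-1.13  0.09  1.81  0.    1.24 -1.13] F [ 1.2 -0.9  0.2] w 0.585
 tool shift (before turn) [ 0.2779 -0.6773  0.0312] zaxis [-3.0e-04  1.2e-03 -1.0e+00] xaxis ang 0.4
  yaw 0 delta_rot tool [-0.0012  0.0003 -0.0001] shift after turn [ 0.2779 -0.6773  0.0305]
  yaw 180 delta_rot tool [5.0000e-04 1.9000e-03 3.1415e+00] shift after turn [-0.2779  0.6773  0.0305]
```

Request:
arm_command(rows=[{"delta_rot": [0,0,0],"xyz": [0.0185,-0.045,0],"gripper": 0.05},{"delta_rot": [0,0,0],"xyz": [0.0185,-0.045,0],"gripper": 0.05},{"delta_rot": [0,0,0],"xyz": [0.0185,-0.045,0],"gripper": 0.05},{"delta_rot": [0,0,0],"xyz": [0.0185,-0.045,0],"gripper": 0.05},{"delta_rot": [0,0,0],"xyz": [0.0185,-0.045,0],"gripper": 0.05},{"delta_rot": [0,0,0],"xyz": [0.0185,-0.045,0],"gripper": 0.05},{"delta_rot": [0,0,0],"xyz": [0.0185,-0.045,0],"gripper": 0.05},{"delta_rot": [0,0,0],"xyz": [0.0185,-0.045,0],"gripper": 0.05},{"delta_rot": [0,0,0],"xyz": [0.0185,-0.045,0],"gripper": 0.05},{"delta_rot": [0,0,0],"xyz": [0.0185,-0.045,0],"gripper": 0.05},{"delta_rot": [0,0,0],"xyz": [0.0185,-0.045,0],"gripper": 0.05},{"delta_rot": [0,0,0],"xyz": [0.0185,-0.045,0],"gripper": 0.05}])

```text
time: 2.55
tool_pos: [0.4907, 0.0291, 0.2313]
tcp_rot: [3.141, 0.013, 0.001]
wrist_force: [1.6, -1.3, -0.2]
width: 0.584
```

```bash
python3 -c "
from go import *
to(.546,.166,.20,.4)"
```

```text
t 2.55 pos [0.4907 0.0291 0.2313] q [ 0.01 -0.09  1.99 -0.    1.24  0.  ] F [ 1.6 -1.3 -0.2] w 0.584
 tool shift (before turn) [ 0.0565 -0.1364  0.0313] zaxis [ 4.e-04 -2.e-04 -1.e+00] xaxis ang 0.48
  yaw 0 delta_rot tool [ 0.0002 -0.0003  0.0013] shift after turn [ 0.0563 -0.1365  0.0313]
  yaw 180 delta_rot tool [ 5.0000e-04  3.0000e-04 -3.1403e+00] shift after turn [-0.0563  0.1365  0.0313]
```

Request:
arm_command(rows=[{"delta_rot": [0,0,0],"xyz": [0.0185,-0.045,0.01],"gripper": 0.05},{"delta_rot": [0,0,0],"xyz": [0.0185,-0.045,0.01],"gripper": 0.05},{"delta_rot": [0,0,0],"xyz": [0.017,-0.041,0.01],"gripper": 0.05},{"delta_rot": [0,0,0],"xyz": [0,0,0],"gripper": 0.05},{"delta_rot": [0,0,0],"xyz": [0,0,0],"gripper": 0.05},{"delta_rot": [0,0,0],"xyz": [0,0,0],"gripper": 0.05}])

```text
time: 3.15
tool_pos: [0.543, 0.1578, 0.2012]
tcp_rot: [3.141, 0.012, -0.001]
wrist_force: [0.5, -0.4, 0.1]
width: 0.585
```

```bash
python3 -c "
from go import *
to(.546,.166,.12,.4)
cap('wrist','w1');cap('top','top1')"
```

```text
t 3.15 pos [0.543  0.1578 0.2012] q [ 0.24  0.08  1.88 -0.    1.19  0.23] F [ 0.5 -0.4  0.1] w 0.585
 tool shift (before turn) [ 0.0031 -0.0083  0.0812] zaxis [-6.e-04 -6.e-04 -1.e+00] xaxis ang 0.44
  yaw 0 delta_rot tool [0.0006 0.0006 0.0008] shift after turn [ 0.003  -0.0082  0.0812]
  yaw 180 delta_rot tool [-1.0000e-03  9.0000e-04 -3.1408e+00] shift after turn [-0.003   0.0082  0.0812]
```

View pics/w1.png

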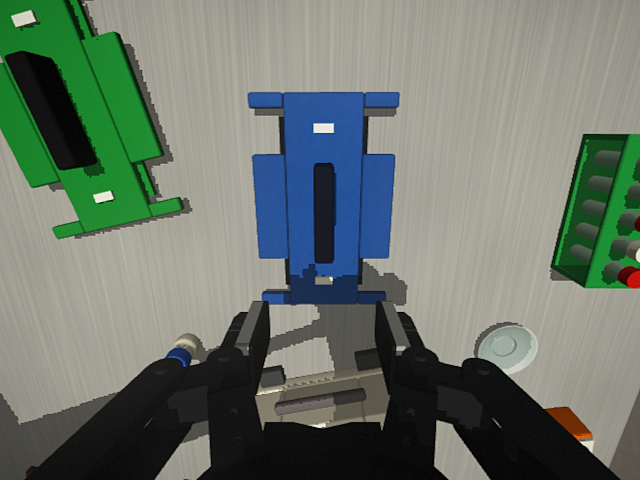

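```bash
python3 -c "
from m2 import *
print('----');lidfit(load('w1'),(240,410,85,310))
print(np.linalg.inv(load('w1')['camera_from_world']).round(3))
" | sed -n '/----/,$p'
```

```text
----
lid ((544.283447265625, 168.38906860351562), (132.9796600341797, 208.22398376464844), 0.5718141198158264) 21441
handle ((544.4927978515625, 169.02490234375), (88.21321868896484, 16.93119239807129), 89.98648834228516) 1873 0.054452438248520474
[[ 1.    -0.007 -0.004  0.542]
 [ 0.008  0.945  0.327  0.242]
 [ 0.002 -0.327  0.945  0.344]
 [ 0.     0.     0.     1.   ]]
```

Request:
arm_command(rows=[{"delta_rot": [0,0,0],"xyz": [0.0023,-0.009,0.03],"gripper": 0.05},{"delta_rot": [0,0,0],"xyz": [0,0,0.04],"gripper": 0.05},{"delta_rot": [0,0,0],"xyz": [0,0,0.04],"gripper": 0.05},{"delta_rot": [0,0,0],"xyz": [0,0,0.03],"gripper": 0.05},{"delta_rot": [0,0,0],"xyz": [0,0,0.02],"gripper": 0.05},{"delta_rot": [0,0,0],"xyz": [0,0,0.01],"gripper": 0.05},{"delta_rot": [0,0,0],"xyz": [0,0,0],"gripper": 0.05},{"delta_rot": [0,0,0],"xyz": [0,0,0],"gripper": 0.05},{"delta_rot": [0,0,0],"xyz": [0,0,0],"gripper": 0.05}])

```text
time: 4.15
tool_pos: [0.5473, 0.1677, 0.0332]
tcp_rot: [-3.141, -0.012, -0.005]
wrist_force: [0.8, -0.1, 0.0]
width: 0.587
```

```bash
python3 -c "
from go import *
to(.5453,.1668,.026,.4)
cap('wrist','w2')"
```

```text
t 4.15 pos [0.5473 0.1677 0.0332] q [0.25 0.27 2.   0.   0.87 0.25] F [ 0.8 -0.1  0. ] w 0.587
 tool shift (before turn) [-0.002   0.0009  0.0072] zaxis [ 3.3e-03  9.0e-04 -1.0e+00] xaxis ang 0.43
  yaw 0 delta_rot tool [-0.0008 -0.0033  0.0006] shift after turn [-0.002   0.0009  0.0072]
  yaw 180 delta_rot tool [ 5.200e-03 -1.300e-03 -3.141e+00] shift after turn [ 0.002  -0.0009  0.0072]
```

View pics/w2.png

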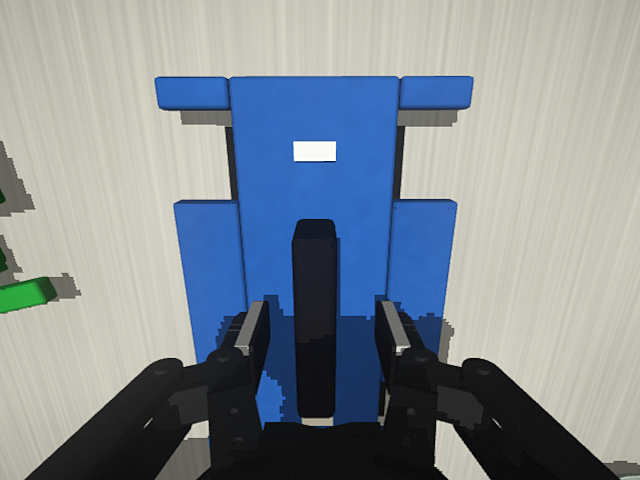

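Request:
arm_command(rows=[{"delta_rot": [0,-0.003,0],"xyz": [-0.002,0.001,0.006],"gripper": 0.05},{"delta_rot": [0,0,0],"xyz": [0,0,0],"gripper": 0.05},{"delta_rot": [0,0,0],"xyz": [0,0,0],"gripper": 0.0},{"delta_rot": [0,0,0],"xyz": [0,0,0],"gripper": 0.0},{"delta_rot": [0,0,0],"xyz": [0,0,0],"gripper": 0.0},{"delta_rot": [0,0,0],"xyz": [0,0,0],"gripper": 0.0},{"delta_rot": [0,0,0],"xyz": [0,0,0],"gripper": 0.0},{"delta_rot": [0,0,0],"xyz": [0,0,0],"gripper": 0.0}], force=70)

```text
time: 5.0
tool_pos: [0.544, 0.1666, 0.0255]
tcp_rot: [-3.141, -0.013, 0.004]
wrist_force: [-0.4, -0.5, 0.9]
width: 0.198
```

```bash
python3 -c "
from go import *
to(.5453,.1668,.22,.4)"
```

```text
t 5.0 pos [0.544  0.1666 0.0255] q [0.25 0.28 2.   0.   0.86 0.24] F [-0.4 -0.5  0.9] w 0.198
 tool shift (before turn) [ 0.0009 -0.0002 -0.1945] zaxis [-2.4e-03  2.0e-04 -1.0e+00] xaxis ang 0.46
  yaw 0 delta_rot tool [-0.0002  0.0024  0.001 ] shift after turn [ 0.0013 -0.0002 -0.1945]
  yaw 180 delta_rot tool [-3.7000e-03 -3.0000e-04 -3.1405e+00] shift after turn [-0.0013  0.0002 -0.1945]
```

Request:
arm_command(rows=[{"delta_rot": [0,0,0],"xyz": [0,0,-0.02],"gripper": 0.0},{"delta_rot": [0,0,0],"xyz": [0,0,-0.03],"gripper": 0.0},{"delta_rot": [0,0,0],"xyz": [0,0,-0.04],"gripper": 0.0},{"delta_rot": [0,0,0],"xyz": [0,0,-0.04],"gripper": 0.0},{"delta_rot": [0,0,0],"xyz": [0,0,-0.04],"gripper": 0.0},{"delta_rot": [0,0,0],"xyz": [0,0.02,-0.025],"gripper": 0.0},{"delta_rot": [0,0,0],"xyz": [0,0.03,0],"gripper": 0.0},{"delta_rot": [0,0,0],"xyz": [0,0.04,0],"gripper": 0.0},{"delta_rot": [0,0,0],"xyz": [0,0.04,0],"gripper": 0.0},{"delta_rot": [0,0,0],"xyz": [0,0.04,0],"gripper": 0.0},{"delta_rot": [0,0,0],"xyz": [0,0.04,0],"gripper": 0.0},{"delta_rot": [0,0,0],"xyz": [0,0.03,0],"gripper": 0.0}])

```text
time: 6.2
tool_pos: [0.5446, -0.0756, 0.2185]
tcp_rot: [3.142, 0.011, -0.01]
wrist_force: [-0.2, 0.4, -4.8]
width: 0.2
```

```bash
python3 -c "
from go import *
to(.571,-.161,.22,12.6)"
```

```text
t 6.2 pos [ 0.5446 -0.0756  0.2185] q [-0.18  0.04  1.88 -0.    1.22 -0.19] F [-0.2  0.4 -4.8] w 0.2
 tool shift (before turn) [ 0.0258  0.0856 -0.0016] zaxis [-0.0063 -0.     -1.    ] xaxis ang 0.4
  yaw 0 delta_rot tool [-0.0007  0.0063 -0.2129] shift after turn [ 0.0071  0.0891 -0.0015]
  yaw 180 delta_rot tool [9.2000e-03 1.0000e-03 2.9287e+00] shift after turn [-0.0071 -0.0891 -0.0015]
```

Request:
arm_command(rows=[{"delta_rot": [0,0,0],"xyz": [0.009,0.028,0],"gripper": 0.0},{"delta_rot": [0,0,0],"xyz": [0.009,0.028,0],"gripper": 0.0},{"delta_rot": [0,0,0],"xyz": [0.008,0.021,0],"gripper": 0.0},{"delta_rot": [0,0,-0.107],"xyz": [0,0,0],"gripper": 0.0},{"delta_rot": [0,0,-0.106],"xyz": [0,0,0],"gripper": 0.0},{"delta_rot": [0,0,0],"xyz": [0,0,0],"gripper": 0.0},{"delta_rot": [0,0,0],"xyz": [0,0,0],"gripper": 0.0},{"delta_rot": [0,0,0],"xyz": [0,0,0],"gripper": 0.0},{"delta_rot": [0,0,0],"xyz": [0,0,0],"gripper": 0.0}])

```text
time: 7.1
tool_pos: [0.5726, -0.15, 0.22]
tcp_rot: [-3.122, -0.345, 0.005]
wrist_force: [0.1, 0.4, -4.2]
width: 0.195
```

```bash
python3 -c "
from go import *
to(.571,-.161,.22,12.6)
cap('wrist','w3');cap('scene','s3');cap('top','t3')"
```

```text
t 7.1 pos [ 0.5726 -0.15    0.22  ] q [-0.3   0.12  1.8  -0.    1.23 -0.52] F [ 0.1  0.4 -4.2] w 0.195
 tool shift (before turn) [-0.004   0.0104 -0.    ] zaxis [-3.4e-03  1.0e-04 -1.0e+00] xaxis ang 12.62
  yaw 0 delta_rot tool [-0.0009  0.0033  0.0004] shift after turn [-0.004   0.0104 -0.    ]
  yaw 180 delta_rot tool [-5.2000e-03 -1.4000e-03 -3.1412e+00] shift after turn [ 0.004  -0.0104 -0.    ]
```

View pics/w3.png

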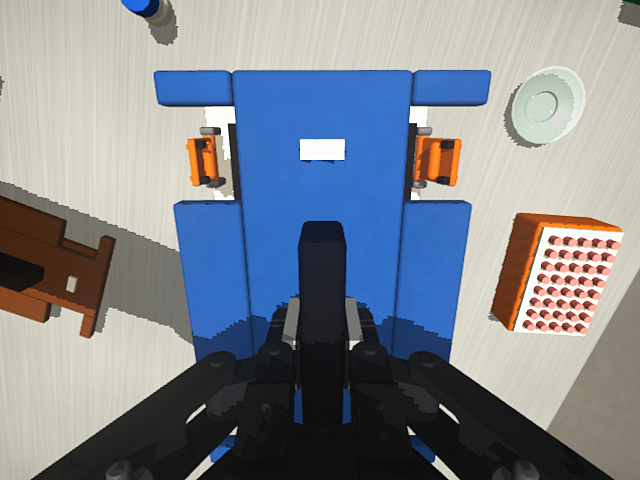

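View pics/s3.png

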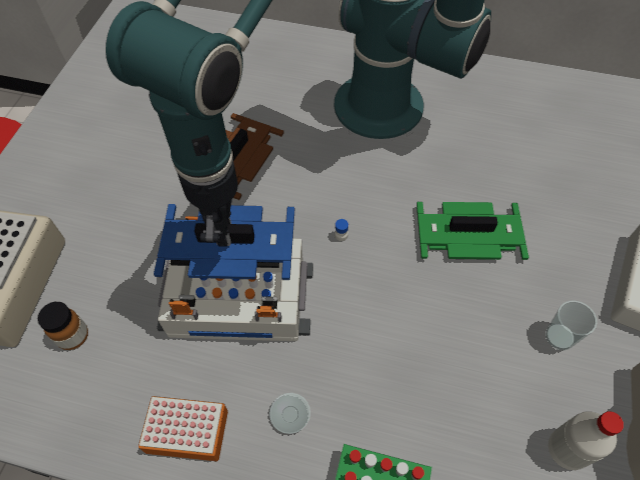

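View pics/t3.png

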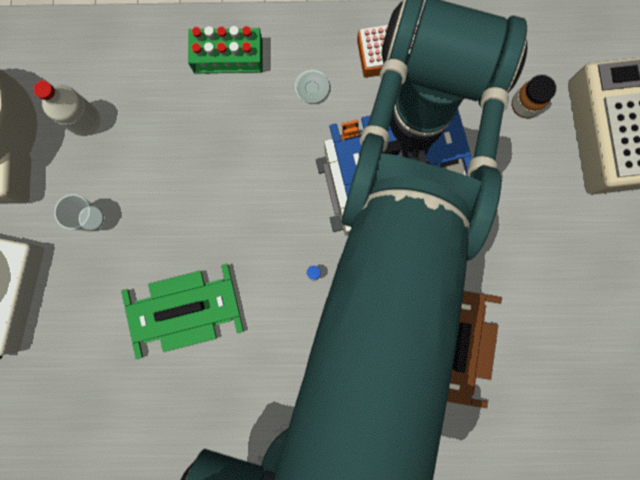

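```bash
cat > fit3.py <<'E'
from h import *
def lidpts(tag,win,zt,tol=.012):
    c=load(tag);P=cloud(c);rgb=c['pixels'].astype(int);r,g,b=[rgb[...,i] for i in range(3)];z=P[...,2]
    u0,u1,v0,v1=win;v,u=np.mgrid[:480,:640];roi=(u>u0)&(u<u1)&(v>v0)&(v<v1)
    m=(b>r+30)&(b>g+20)&(abs(z-zt)<tol)&roi
    return c,P,m
for tag,win in(('s3',(140,310,190,300)),('w3',(140,500,60,360))):
    c,P,m=lidpts(tag,win,.2165)
    print(tag,m.sum(),'z',np.percentile(P[m][:,2],[5,50,95]))
    # plane fit
    q=P[m];A=np.c_[q[:,:2]-q[:,:2].mean(0),np.ones(len(q))];co=np.linalg.lstsq(A,q[:,2],rcond=None)[0];print(' plane',co)
    zt=co[2]
    pts=np.array([px2w(c,a,bb,.2165)[:2] for bb,a in zip(*np.nonzero(m))],np.float32)
    print(cv2.minAreaRect(pts*1000))
    th=np.radians(12.6);q=(pts-[.5726,-.15])@np.array([[np.cos(th),-np.sin(th)],[np.sin(th),np.cos(th)]])*1000
    print(' in tool-yaw axes about TCP',np.percentile(q,[0.3,99.7],axis=0).round(1))
# rim of box seen by wrist w3
c=load('w3');P=cloud(c);rgb=c['pixels'].astype(int)
E
python3 fit3.py
```

```text
s3 6036 z [0.21359477 0.21649985 0.21871154]
 plane [-0.00687503 -0.00163078  0.21634183]
((574.9840087890625, -148.86080932617188), (136.8978729248047, 208.76153564453125), 13.028563499450684)
 in tool-yaw axes about TCP [[ -64.8 -103.2]
 [  70.6  104.4]]
w3 60230 z [0.21584499 0.21703529 0.21808087]
 plane [-1.56448040e-04 -9.86175143e-06  2.16983776e-01]
((563.9650268554688, -112.69749450683594), (132.6697235107422, 135.40892028808594), 12.641316413879395)
 in tool-yaw axes about TCP [[-66.  -26.9]
 [ 65.6 106. ]]
```

Request:
arm_command(rows=[{"delta_rot": [0,0,0],"xyz": [-0.005,0.01,0],"gripper": 0.0},{"delta_rot": [0,0.003,0],"xyz": [0,0,0.02],"gripper": 0.0},{"delta_rot": [0,0,0],"xyz": [0,0,0.03],"gripper": 0.0},{"delta_rot": [0,0,0],"xyz": [0,0,0.03],"gripper": 0.0},{"delta_rot": [0,0,0],"xyz": [0,0,0.015],"gripper": 0.0},{"delta_rot": [0,0,0],"xyz": [0,0,0],"gripper": 0.0},{"delta_rot": [0,0,0],"xyz": [0,0,0],"gripper": 0.0},{"delta_rot": [0,0,0],"xyz": [0,0,0],"gripper": 0.0}])

```text
time: 8.05
tool_pos: [0.5717, -0.1618, 0.1274]
tcp_rot: [3.121, 0.346, 0.005]
wrist_force: [0.1, -0.2, -3.2]
width: 0.198
```

```bash
python3 -c "
from go import *
to(.570,-.161,.12,12.6)
cap('wrist','w4');cap('scene','s4')
i=cv2.imread('pics/s4.png');cv2.imwrite('pics/s4c.png',cv2.resize(i[190:350,140:340],None,fx=3.7,fy=3.7,interpolation=cv2.INTER_CUBIC))"
```

```text
t 8.05 pos [ 0.5717 -0.1618  0.1274] q [-0.32  0.2   1.89  0.    1.05 -0.54] F [ 0.1 -0.2 -3.2] w 0.198
 tool shift (before turn) [-0.0015 -0.0011  0.0074] zaxis [ 3.5e-03 -6.0e-04 -1.0e+00] xaxis ang 12.66
  yaw 0 delta_rot tool [ 0.0014 -0.0033  0.0011] shift after turn [-0.0015 -0.0011  0.0074]
  yaw 180 delta_rot tool [ 5.2000e-03  2.2000e-03 -3.1405e+00] shift after turn [0.0015 0.0011 0.0074]
```

View pics/w4.png

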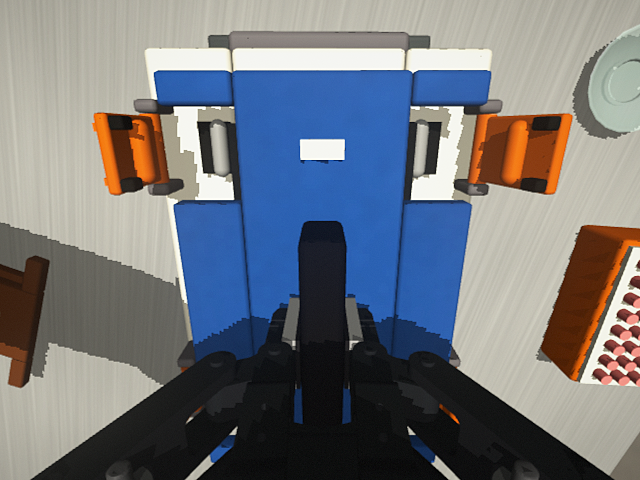

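View pics/s4c.png

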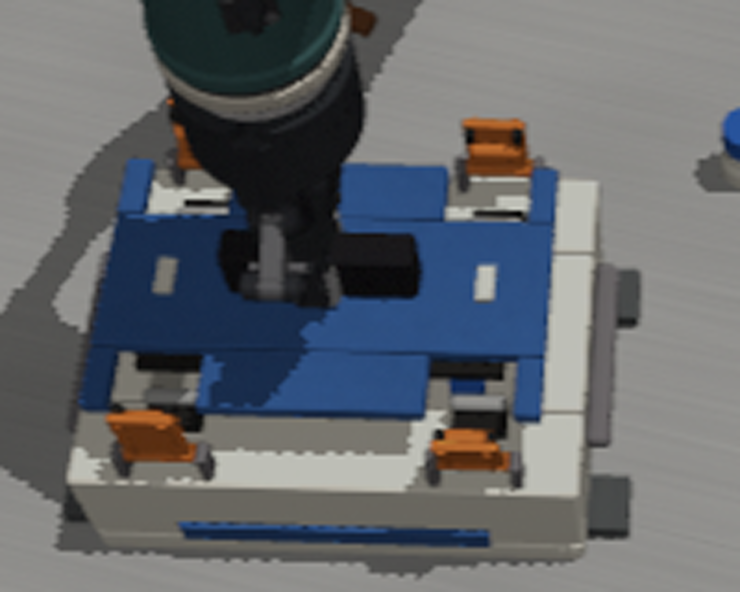

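```bash
cat > fit4.py <<'E'
from h import *
import sys
tag=sys.argv[1];tx,ty=float(sys.argv[2]),float(sys.argv[3])
c=load(tag);P=cloud(c);rgb=c['pixels'].astype(int);r,g,b=[rgb[...,i] for i in range(3)];z=P[...,2]
th=np.radians(12.6);Q=np.array([[np.cos(th),-np.sin(th)],[np.sin(th),np.cos(th)]])
q=(P[...,:2]-[tx,ty])@Q*1000
v,u=np.mgrid[:480,:640]
m=(b>r+30)&(b>g+20)&(z>.1)&(v<330)
print('lid z',np.percentile(z[m],[5,50,95]),'y max',np.percentile(q[m][:,1],99.5))
mm=m&(v<105); print('lid bar x',np.percentile(q[mm][:,0],[.5,99.5]))
w=(abs(z-.08)<.006)&(rgb.min(-1)>100)&(v<330)&(abs(q[...,0])<130)&(abs(q[...,1])<150)
print('rim',w.sum(),np.median(z[w]))
k=w&(v<100); print('rim front: x',np.percentile(q[k][:,0],[1,99]),'y max',np.percentile(q[k&(abs(q[...,0])<50)][:,1],99))
kk=w&(v>100)&(v<350); print('rim side x',np.percentile(q[kk][:,0],[1,99]))
# ears grey z~.102-.095, orange
o=(r>g+60)&(r>b+60)&(z>.09)&(v<220)
for s in(-1,1):
    a=o&(q[...,0]*s>40);print('clip',s,np.percentile(q[a],[2,50,98],axis=0).round(1).tolist())
E
python3 fit4.py w4 .5717 -.1618
```

```text
lid z [0.12306811 0.12435762 0.12551796] y max 105.73692134165492
lid bar x [-65.56839065  65.10326566]
rim 16364 0.08051467911338683
rim front: x [-88.14456586  82.57706884] y max 122.731029746153
rim side x [-88.75874043  80.83941459]
clip -1 [[-83.0, 61.2], [-78.3, 76.5], [-71.2, 89.8]]
clip 1 [[73.8, 61.3], [81.6, 76.8], [90.6, 89.5]]
```

Run:
```python
import cv2,numpy as np
i=cv2.imread('pics/w4.png')
a=cv2.resize(i[30:210,80:250],None,fx=2.3,fy=2.3,interpolation=cv2.INTER_CUBIC)
b=cv2.resize(i[30:210,410:580],None,fx=2.3,fy=2.3,interpolation=cv2.INTER_CUBIC)
cv2.imwrite('pics/w4cc.png',np.hstack([a,b]))
```

```text
(no output)
```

View pics/w4cc.png

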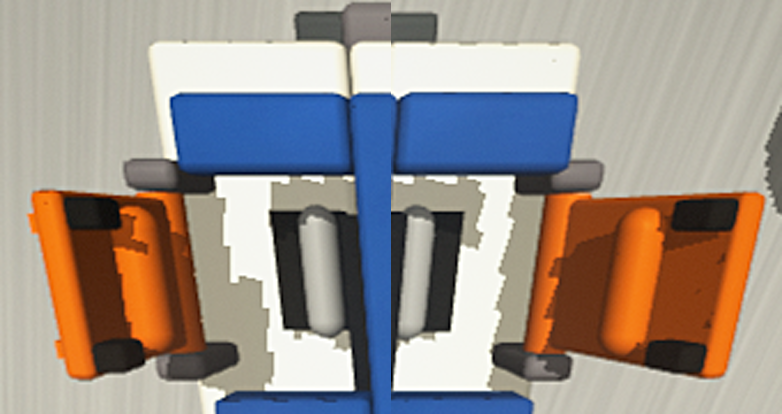

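Request:
arm_command(rows=[{"delta_rot": [0,-0.003,0],"xyz": [-0.002,-0.002,0],"gripper": 0.0},{"delta_rot": [0,0,0],"xyz": [0,0,0.005],"gripper": 0.0},{"delta_rot": [0,0,0],"xyz": [0,0,0.005],"gripper": 0.0},{"delta_rot": [0,0,0],"xyz": [0,0,0.005],"gripper": 0.0},{"delta_rot": [0,0,0],"xyz": [0,0,0],"gripper": 0.0},{"delta_rot": [0,0,0],"xyz": [0,0,0],"gripper": 0.0},{"delta_rot": [0,0,0],"xyz": [0,0,0],"gripper": 0.0}])

```text
time: 8.85
tool_pos: [0.5677, -0.1596, 0.1102]
tcp_rot: [-3.122, -0.346, 0.004]
wrist_force: [0.3, -0.5, -4.4]
width: 0.198
```

```bash
python3 -c "
from go import *
to(.570,-.161,.0935,12.6)
cap('wrist','w5')"; python3 fit4.py w5 .57 -.16
```

```text
t 8.85 pos [ 0.5677 -0.1596  0.1102] q [-0.32  0.21  1.91 -0.    1.03 -0.54] F [ 0.3 -0.5 -4.4] w 0.198
 tool shift (before turn) [0.0019 0.0019 0.0167] zaxis [-0.0029 -0.     -1.    ] xaxis ang 12.66
  yaw 0 delta_rot tool [-0.0006  0.0028  0.001 ] shift after turn [0.0019 0.0018 0.0167]
  yaw 180 delta_rot tool [-4.4000e-03 -9.0000e-04 -3.1406e+00] shift after turn [-0.0019 -0.0018  0.0167]
lid z [0.10610918 0.1072931  0.10837742] y max 106.58641944514729
lid bar x [-67.67975871  63.00974211]
rim 23151 0.08054306287293683
rim front: x [-86.79944532  85.13277914] y max 120.67180452317191
rim side x [-87.24988846  85.43920681]
clip -1 [[-81.5, 59.2], [-77.0, 74.6], [-70.0, 87.7]]
clip 1 [[75.1, 59.5], [83.5, 74.9], [91.8, 87.4]]
```

View pics/w5.png

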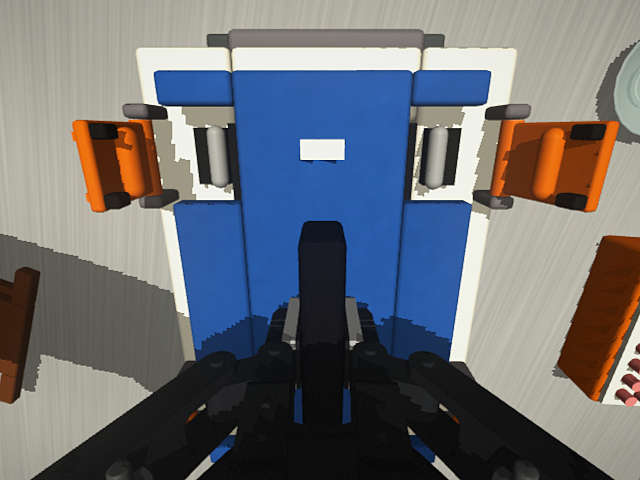

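Request:
arm_command(rows=[{"delta_rot": [0,0,0],"xyz": [0.0015,0.0004,0],"gripper": 0.0},{"delta_rot": [0,0,0],"xyz": [0,0,0.002],"gripper": 0.0},{"delta_rot": [0,0,0],"xyz": [0,0,0.002],"gripper": 0.0},{"delta_rot": [0,0,0],"xyz": [0,0,0],"gripper": 0.0},{"delta_rot": [0,0,0],"xyz": [0,0,0],"gripper": 0.0}])

```text
time: 9.4
tool_pos: [0.569, -0.1596, 0.106]
tcp_rot: [-3.122, -0.346, 0.005]
wrist_force: [-0.1, 0.7, -4.3]
width: 0.198
```

```bash
python3 -c "
from go import *
to(.570,-.161,.0935,12.6)
cap('wrist','w6')"; python3 fit4.py w6 .57 -.16
python3 - <<'E'
import cv2,numpy as np
i=cv2.imread('pics/w6.png')
a=cv2.resize(i[30:210,80:250],None,fx=2.3,fy=2.3,interpolation=cv2.INTER_CUBIC)
b=cv2.resize(i[30:210,410:580],None,fx=2.3,fy=2.3,interpolation=cv2.INTER_CUBIC)
cv2.imwrite('pics/w6cc.png',np.hstack([a,b]))
E
```

```text
t 9.4 pos [ 0.569  -0.1596  0.106 ] q [-0.32  0.22  1.91 -0.    1.02 -0.54] F [-0.1  0.7 -4.3] w 0.198
 tool shift (before turn) [0.0007 0.0016 0.0125] zaxis [-3.4e-03  1.0e-04 -1.0e+00] xaxis ang 12.66
  yaw 0 delta_rot tool [-0.0008  0.0033  0.0011] shift after turn [0.0007 0.0016 0.0125]
  yaw 180 delta_rot tool [-5.2000e-03 -1.3000e-03 -3.1405e+00] shift after turn [-0.0007 -0.0016  0.0125]
lid z [0.1019324  0.10307118 0.10414451] y max 106.34398883528837
lid bar x [-66.47489987  64.14044474]
rim 25981 0.08053627196960211
rim front: x [-86.81823984  84.96140572] y max 120.16949920709538
rim side x [-87.11311891  85.30516719]
clip -1 [[-81.4, 59.1], [-77.0, 74.6], [-69.9, 87.7]]
clip 1 [[75.1, 59.5], [83.7, 74.8], [91.7, 87.4]]
```

View pics/w6cc.png

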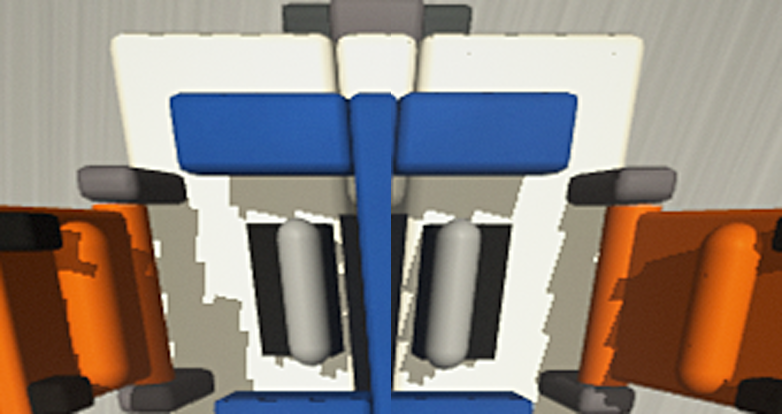

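Request:
arm_command(rows=[{"delta_rot": [0,0,0],"xyz": [0.0006,0.0004,0],"gripper": 0.0},{"delta_rot": [0,0,0],"xyz": [0,0,0.002],"gripper": 0.0},{"delta_rot": [0,0,0],"xyz": [0,0,0.002],"gripper": 0.0},{"delta_rot": [0,0,0],"xyz": [0,0,0.002],"gripper": 0.0},{"delta_rot": [0,0,0],"xyz": [0,0,0.001],"gripper": 0.0},{"delta_rot": [0,0,0],"xyz": [0,0,0],"gripper": 0.0}])

```text
time: 10.05
tool_pos: [0.5695, -0.1598, 0.0988]
tcp_rot: [-3.122, -0.346, 0.006]
wrist_force: [0.9, 0.1, -4.4]
width: 0.195
```

```bash
python3 -c "
from go import *
to(.570,-.161,.0935,12.6)"
```

```text
t 10.05 pos [ 0.5695 -0.1598  0.0988] q [-0.32  0.23  1.91 -0.    1.01 -0.54] F [ 0.9  0.1 -4.4] w 0.195
 tool shift (before turn) [0.0002 0.0013 0.0053] zaxis [-3.7e-03  2.0e-04 -1.0e+00] xaxis ang 12.66
  yaw 0 delta_rot tool [-0.001   0.0035  0.0011] shift after turn [0.0002 0.0013 0.0053]
  yaw 180 delta_rot tool [-5.5000e-03 -1.6000e-03 -3.1405e+00] shift after turn [-0.0002 -0.0013  0.0053]
```

Request:
arm_command(rows=[{"delta_rot": [0,0,0],"xyz": [0,0,0.002],"gripper": 0.0},{"delta_rot": [0,0,0],"xyz": [0,0,0.002],"gripper": 0.0},{"delta_rot": [0,0,0],"xyz": [0,0,0.001],"gripper": 0.0},{"delta_rot": [0,0,0],"xyz": [0,0,0],"gripper": 0.0}])

```text
time: 10.45
tool_pos: [0.5696, -0.1598, 0.0939]
tcp_rot: [-3.122, -0.346, 0.005]
wrist_force: [-1.0, 0.0, -4.4]
width: 0.2
```

```bash
python3 -c "
from go import *
to(.570,-.161,.0935,12.6)"
```

```text
t 10.45 pos [ 0.5696 -0.1598  0.0939] q [-0.32  0.23  1.91 -0.    1.   -0.54] F [-1.   0.  -4.4] w 0.2
 tool shift (before turn) [0.0002 0.0012 0.0004] zaxis [-3.5e-03  1.0e-04 -1.0e+00] xaxis ang 12.66
  yaw 0 delta_rot tool [-0.0009  0.0034  0.0011] shift after turn [0.0002 0.0012 0.0004]
  yaw 180 delta_rot tool [-5.3000e-03 -1.4000e-03 -3.1405e+00] shift after turn [-0.0002 -0.0012  0.0004]
```

Request:
arm_command(rows=[{"delta_rot": [0,0,0],"xyz": [0,0,0.001],"gripper": 0.0},{"delta_rot": [0,0,0],"xyz": [0,0,0.001],"gripper": 0.0},{"delta_rot": [0,0,0],"xyz": [0,0,0],"gripper": 0.0},{"delta_rot": [0,0,0],"xyz": [0,0,0],"gripper": 0.0}])

```text
time: 10.85
tool_pos: [0.5699, -0.1599, 0.0935]
tcp_rot: [-3.122, -0.347, 0.004]
wrist_force: [-4.5, 1.3, 6.9]
width: 0.194
```

```bash
python3 -c "
from go import *
to(.570,-.161,.0935,12.6)"
```

```text
t 10.85 pos [ 0.5699 -0.1599  0.0935] q [-0.32  0.23  1.91 -0.    1.   -0.54] F [-4.5  1.3  6.9] w 0.194
 tool shift (before turn) [-0.0001  0.0011  0.    ] zaxis [-2.8e-03 -2.0e-04 -1.0e+00] xaxis ang 12.67
  yaw 0 delta_rot tool [-0.0005  0.0028  0.0012] shift after turn [-0.0001  0.0011  0.    ]
  yaw 180 delta_rot tool [-4.3000e-03 -7.0000e-04 -3.1404e+00] shift after turn [ 0.0001 -0.0011  0.    ]
```

Request:
arm_command(rows=[{"delta_rot": [0,0,0],"xyz": [0,0,-0.001],"gripper": 0.0},{"delta_rot": [0,0,0],"xyz": [0,0,0],"gripper": 0.045},{"delta_rot": [0,0,0],"xyz": [0,0,0],"gripper": 0.045},{"delta_rot": [0,0,0],"xyz": [0,0,0],"gripper": 0.045},{"delta_rot": [0,0,0],"xyz": [0,0,0],"gripper": 0.045},{"delta_rot": [0,0,0],"xyz": [0,0,-0.01],"gripper": 0.045},{"delta_rot": [0,0,0],"xyz": [0,0,-0.02],"gripper": 0.045},{"delta_rot": [0,0,0],"xyz": [0,0,-0.04],"gripper": 0.0},{"delta_rot": [0,0,0],"xyz": [0,0,-0.04],"gripper": 0.0},{"delta_rot": [0,0,0],"xyz": [0,0,0],"gripper": 0.0},{"delta_rot": [0,0,0],"xyz": [0,0,0],"gripper": 0.0},{"delta_rot": [0,0,0],"xyz": [0,0,0],"gripper": 0.0}])

```text
time: 12.05
tool_pos: [0.5694, -0.1596, 0.2025]
tcp_rot: [-3.122, -0.346, 0.007]
wrist_force: [0.3, -0.4, -0.0]
width: -0.001
```

```bash
python3 -c "
from go import *
to(.570,-.161,.2,12.6)
cap('wrist','w7');cap('scene','s7')
i=cv2.imread('pics/s7.png');cv2.imwrite('pics/s7c.png',cv2.resize(i[190:350,140:340],None,fx=3.7,fy=3.7,interpolation=cv2.INTER_CUBIC))"; python3 fit4.py w7 .57 -.16
```

```text
t 12.05 pos [ 0.5694 -0.1596  0.2025] q [-0.31  0.13  1.82 -0.    1.2  -0.54] F [ 0.3 -0.4 -0. ] w -0.001
 tool shift (before turn) [0.0003 0.0015 0.0025] zaxis [-4.4e-03  4.0e-04 -1.0e+00] xaxis ang 12.66
  yaw 0 delta_rot tool [-0.0014  0.0042  0.0011] shift after turn [0.0003 0.0014 0.0025]
  yaw 180 delta_rot tool [-6.6000e-03 -2.2000e-03 -3.1405e+00] shift after turn [-0.0003 -0.0014  0.0025]
lid z [0.11925399 0.1222654  0.34574424] y max 84.50025279971265
lid bar x [-0.43383315 -0.43383315]
rim 15896 0.08058146123953933
rim front: x [-86.06267608  84.61815928] y max 119.94407744479739
rim side x [-87.28665925  85.69696594]
clip -1 [[-82.2, 59.2], [-76.9, 74.2], [-69.9, 87.9]]
clip 1 [[75.3, 59.4], [82.7, 74.2], [92.3, 87.2]]
```

View pics/w7.png

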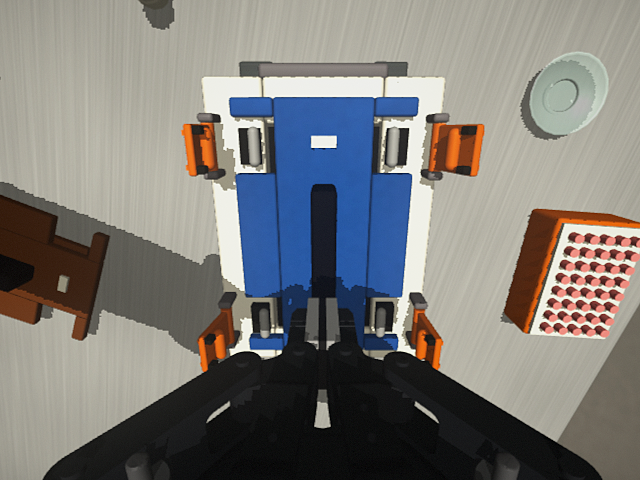

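View pics/s7c.png

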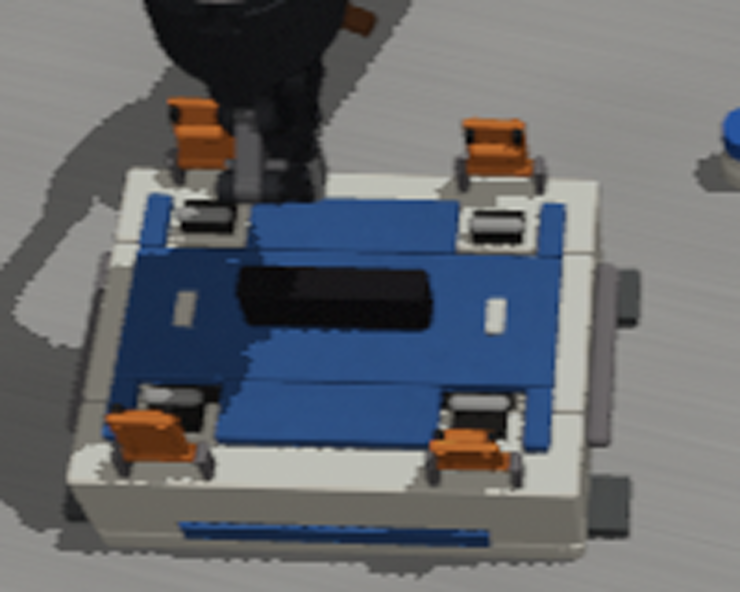

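Run:
```python
from h import *
c=load('w7');T=c['camera_from_world'];P=cloud(c)
s=bot.read_state();A=R.from_rotvec(s['tcp_rot']).as_matrix()
L=(P-s['tool_pos'])@A*1000
m=(abs(L[...,0])<60)&(L[...,2]<6)&(L[...,2]>-60)&(abs(L[...,1])<60)
for a,b in((-3,3),(-8,-3),(-13,-8),(-20,-13),(-30,-20),(-40,-30),(-55,-40)):
    k=m&(L[...,2]>=a)&(L[...,2]<b)
    if k.sum()>5: print((a,b),k.sum(),'x',np.percentile(L[k][:,0],[1,99]).round(1),'y',np.percentile(L[k][:,1],[1,50,99]).round(1))
i=cv2.imread('pics/w7.png');cv2.imwrite('pics/w7c.png',cv2.resize(i[270:430,220:430],None,fx=3.5,fy=3.5,interpolation=cv2.INTER_CUBIC))
rgb=c['pixels'].astype(int);m=(rgb[...,2]>rgb[...,0]+30)&(P[...,2]>.084)&(P[...,2]<.097)
q=P[m];X=np.c_[q[:,:2]-q[:,:2].mean(0),np.ones(len(q))];print('lid plane',np.linalg.lstsq(X,q[:,2],rcond=None)[0])
```

```text
(-8, -3) 69 x [-6.1  6.4] y [-11.  -10.4  -9.7]
(-13, -8) 287 x [-12.7  12.4] y [-11.1 -10.1  -5.8]
(-20, -13) 513 x [-13.3  13.4] y [-11.1  -7.1  -5.8]
(-30, -20) 876 x [-13.3  13.3] y [-11.1  -7.3  -5.7]
(-40, -30) 1144 x [-13.1  13.2] y [-11.2  -8.8  11.1]
(-55, -40) 4413 x [-33.6  33.4] y [-13.5 -11.3   9.3]
lid plane [0.0018753  0.00091079 0.0905534 ]
```

View pics/w7c.png

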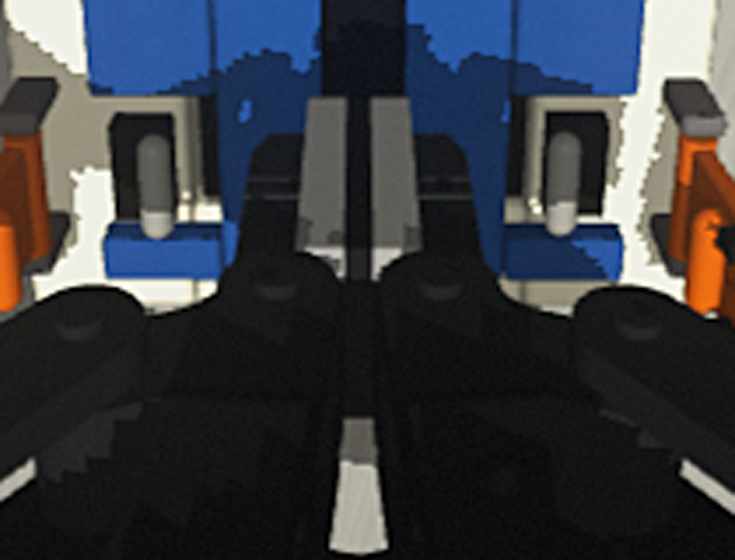

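Request:
arm_command(rows=[{"delta_rot": [0,0,0],"xyz": [0.039,-0.024,0],"gripper": 0.0},{"delta_rot": [0,0.004,0],"xyz": [0.039,-0.024,0],"gripper": 0.0},{"delta_rot": [0,0,0],"xyz": [0.039,-0.024,0],"gripper": 0.0},{"delta_rot": [0,0,0],"xyz": [0,0,0.01],"gripper": 0.0},{"delta_rot": [0,0,0],"xyz": [0,0,0.03],"gripper": 0.0},{"delta_rot": [0,0,0],"xyz": [0,0,0.03],"gripper": 0.0},{"delta_rot": [0,0,0],"xyz": [0,0,0.006],"gripper": 0.0},{"delta_rot": [0,0,0],"xyz": [0,0,0],"gripper": 0.0},{"delta_rot": [0,0,0],"xyz": [0,0,0],"gripper": 0.0}])

```text
time: 13.05
tool_pos: [0.6689, -0.0644, 0.1279]
tcp_rot: [-3.122, -0.346, -0.003]
wrist_force: [-0.0, 0.5, 0.1]
width: -0.003
```

```bash
cat > bx.py <<'E'
from go import *
C=np.array([.5695,-.1595]);t=np.radians(12.6);X=np.array([np.cos(t),np.sin(t)]);Y=np.array([-np.sin(t),np.cos(t)])
def st():
    s=bot.read_state();d=s['tool_pos'][:2]-C;A=R.from_rotvec(s['tcp_rot']).as_matrix()
    print('t',round(s['time'],2),'box x,y,z mm',(np.r_[d@X,d@Y,s['tool_pos'][2]]*1000).round(1),'F',s['wrist_force'].round(1),'zax',A[:,2].round(4),'yaw',np.degrees(np.arctan2(A[1,0],A[0,0])).round(2))
if __name__=='__main__': st()
E
python3 bx.py
```

```text
t 13.05 box x,y,z mm [117.8  71.2 127.9] F [-0.   0.5  0.1] zax [ 1.7e-03  7.0e-04 -1.0e+00] yaw 12.64
```

Request:
arm_command(rows=[{"delta_rot": [0,0,0],"xyz": [-0.01,0,0.002],"gripper": 0.0},{"delta_rot": [0,0,0],"xyz": [-0.01,0,0],"gripper": 0.0},{"delta_rot": [0,0,0],"xyz": [-0.01,0,0],"gripper": 0.0},{"delta_rot": [0,0,0],"xyz": [-0.01,0,0],"gripper": 0.0},{"delta_rot": [0,0,0],"xyz": [-0.01,0,0],"gripper": 0.0}])

```text
time: 13.55
tool_pos: [0.6191, -0.0751, 0.1254]
tcp_rot: [-3.122, -0.346, -0.003]
wrist_force: [2.1, 0.6, 0.4]
width: 0.001
```

```bash
python3 bx.py
```

```text
t 13.55 box x,y,z mm [ 66.8  71.6 125.4] F [2.1 0.6 0.4] zax [ 2.e-03  9.e-04 -1.e+00] yaw 12.65
```

Request:
arm_command(rows=[{"delta_rot": [0,0,0],"xyz": [-0.01,0,0],"gripper": 0.0},{"delta_rot": [0,0,0],"xyz": [-0.01,0,0],"gripper": 0.0},{"delta_rot": [0,0,0],"xyz": [0,0,0.003],"gripper": 0.0},{"delta_rot": [0,0,0],"xyz": [0,0,0.003],"gripper": 0.0},{"delta_rot": [0,0,0],"xyz": [0,0,0.003],"gripper": 0.0},{"delta_rot": [0,0,0],"xyz": [0,0,0],"gripper": 0.0}])

```text
time: 14.15
tool_pos: [0.5993, -0.0795, 0.1155]
tcp_rot: [-3.122, -0.347, 0.003]
wrist_force: [-4.5, -1.9, 5.8]
width: 0.002
```

```bash
python3 bx.py; python3 -c "
from h import *
cap('scene','s8')
i=cv2.imread('pics/s8.png');cv2.imwrite('pics/s8c.png',cv2.resize(i[190:350,140:340],None,fx=3.7,fy=3.7,interpolation=cv2.INTER_CUBIC))"
```

```text
t 14.15 box x,y,z mm [ 46.5  71.6 115.5] F [-4.5 -1.9  5.8] zax [-2.e-03  6.e-04 -1.e+00] yaw 12.68
```

View pics/s8c.png

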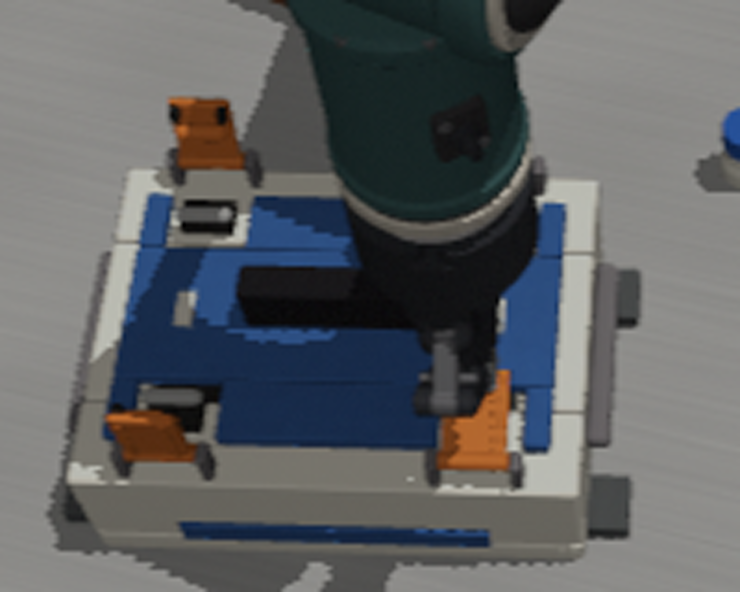

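Request:
arm_command(rows=[{"delta_rot": [0,0,0],"xyz": [0,0,0.0015],"gripper": 0.0},{"delta_rot": [0,0,0],"xyz": [0,0,0.0015],"gripper": 0.0}])

```text
time: 14.4
tool_pos: [0.5991, -0.0796, 0.1138]
tcp_rot: [-3.122, -0.347, 0.004]
wrist_force: [-9.2, -1.2, 14.1]
width: 0.001
```

Request:
arm_command(rows=[{"delta_rot": [0,0,0],"xyz": [0,0,0.001],"gripper": 0.0},{"delta_rot": [0,0,0],"xyz": [0,0,0],"gripper": 0.0}])

```text
time: 14.6
tool_pos: [0.5988, -0.0797, 0.1128]
tcp_rot: [-3.122, -0.347, 0.005]
wrist_force: [-8.7, -1.6, 11.4]
width: 0.003
```

Request:
arm_command(rows=[{"delta_rot": [0,0,0],"xyz": [0,0,0.001],"gripper": 0.0}])

```text
time: 14.7
tool_pos: [0.5986, -0.0797, 0.1121]
tcp_rot: [-3.122, -0.347, 0.006]
wrist_force: [-11.7, -1.7, 15.8]
width: -0.003
```

Request:
arm_command(rows=[{"delta_rot": [0,0,0],"xyz": [0,0,0.001],"gripper": 0.0}])

```text
time: 14.8
tool_pos: [0.5983, -0.0798, 0.111]
tcp_rot: [-3.122, -0.347, 0.007]
wrist_force: [-12.1, -2.0, 14.4]
width: 0.004
```

Request:
arm_command(rows=[{"delta_rot": [0,0,0],"xyz": [-0.0015,0,0],"gripper": 0.0}])

```text
time: 14.9
tool_pos: [0.5978, -0.0798, 0.1106]
tcp_rot: [-3.122, -0.347, 0.003]
wrist_force: [-5.3, -0.5, 7.6]
width: -0.0
```

Request:
arm_command(rows=[{"delta_rot": [0,0,0],"xyz": [-0.0005,0,0.001],"gripper": 0.0}])

```text
time: 15.0
tool_pos: [0.5977, -0.0799, 0.1098]
tcp_rot: [-3.122, -0.347, 0.002]
wrist_force: [-7.0, -0.9, 10.1]
width: -0.001
```

```bash
python3 bx.py
```

```text
t 15.0 box x,y,z mm [ 44.9  71.5 109.8] F [-7.  -0.9 10.1] zax [-1.2e-03  5.0e-04 -1.0e+00] yaw 12.68
```

Request:
arm_command(rows=[{"delta_rot": [0,0,0],"xyz": [-0.0005,0,0.001],"gripper": 0.0}])

```text
time: 15.1
tool_pos: [0.5973, -0.0799, 0.1086]
tcp_rot: [-3.122, -0.347, 0.002]
wrist_force: [-5.8, -0.9, 7.7]
width: 0.004
```

Request:
arm_command(rows=[{"delta_rot": [0,0,0],"xyz": [-0.0005,0,0.001],"gripper": 0.0}])

```text
time: 15.2
tool_pos: [0.597, -0.08, 0.1071]
tcp_rot: [-3.122, -0.347, 0.001]
wrist_force: [-3.2, -1.3, 4.2]
width: -0.0
```

Request:
arm_command(rows=[{"delta_rot": [0,0,0],"xyz": [-0.0005,0,0.001],"gripper": 0.0}])

```text
time: 15.3
tool_pos: [0.5971, -0.0799, 0.1056]
tcp_rot: [-3.122, -0.347, -0.001]
wrist_force: [0.0, 0.3, -0.2]
width: -0.001
```

Request:
arm_command(rows=[{"delta_rot": [0,0,0],"xyz": [-0.0005,0,0.001],"gripper": 0.0}])

```text
time: 15.4
tool_pos: [0.5968, -0.0799, 0.1043]
tcp_rot: [-3.121, -0.346, -0.002]
wrist_force: [0.4, -0.8, -1.0]
width: 0.004
```

Request:
arm_command(rows=[{"delta_rot": [0,0,0],"xyz": [0,0,-0.02],"gripper": 0.0},{"delta_rot": [0,0,0],"xyz": [0,0,-0.04],"gripper": 0.0},{"delta_rot": [0,0,0],"xyz": [0,0,-0.03],"gripper": 0.0},{"delta_rot": [0,0,0],"xyz": [-0.04,0.036,0],"gripper": 0.0},{"delta_rot": [0,0,0],"xyz": [-0.04,0.036,0],"gripper": 0.0},{"delta_rot": [0,0,0],"xyz": [-0.04,0.036,0],"gripper": 0.0},{"delta_rot": [0,0,0],"xyz": [-0.04,0.036,0],"gripper": 0.0},{"delta_rot": [0,0,0],"xyz": [0,0,0],"gripper": 0.0},{"delta_rot": [0,0,0],"xyz": [0,0,0],"gripper": 0.0}])

```text
time: 16.3
tool_pos: [0.4803, -0.2442, 0.1944]
tcp_rot: [-3.122, -0.342, -0.002]
wrist_force: [-0.8, 0.3, -0.0]
width: 0.004
```

```bash
cat > see.py <<'E'
from bx import *
import sys
n=sys.argv[1];st();cap('scene','s'+n);cap('wrist','w'+n)
i=cv2.imread(f'pics/s{n}.png');j=cv2.imread(f'pics/w{n}.png')
cv2.imwrite(f'pics/m{n}.png',np.hstack([cv2.resize(i[180:350,140:340],(470,400),interpolation=cv2.INTER_CUBIC),cv2.resize(j,(330,400))]))
E
python3 see.py 9
```

```text
t 16.3 box x,y,z mm [-105.5  -63.2  194.4] F [-0.8  0.3 -0. ] zax [ 0.0014  0.0014 -1.    ] yaw 12.49
```

View pics/m9.png

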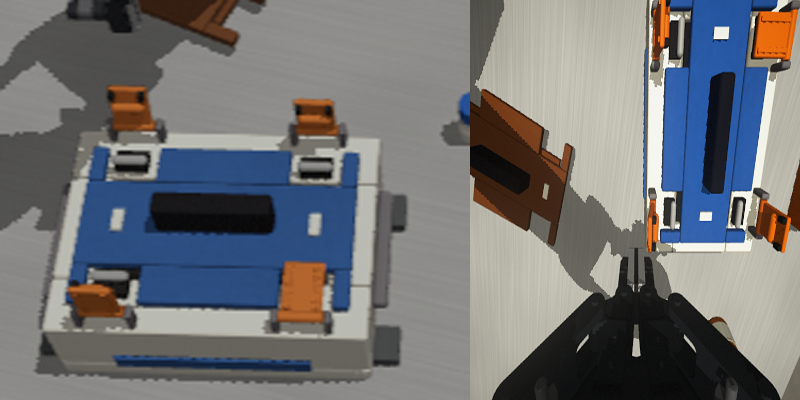

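Request:
arm_command(rows=[{"delta_rot": [0,0,0],"xyz": [-0.012,0.009,0],"gripper": 0.0},{"delta_rot": [0,0,0],"xyz": [0,0,0.02],"gripper": 0.0},{"delta_rot": [0,0,0],"xyz": [0,0,0.03],"gripper": 0.0},{"delta_rot": [0,0,0],"xyz": [0,0,0.018],"gripper": 0.0},{"delta_rot": [0,0,0],"xyz": [0,0,0],"gripper": 0.0},{"delta_rot": [0,0,0],"xyz": [0,0,0],"gripper": 0.0}])

```text
time: 17.0
tool_pos: [0.4711, -0.2543, 0.1267]
tcp_rot: [-3.121, -0.348, -0.001]
wrist_force: [-0.3, 0.3, 1.2]
width: 0.003
```

```bash
python3 bx.py
```

```text
t 17.0 box x,y,z mm [-116.7  -71.   126.7] F [-0.3  0.3  1.2] zax [ 3.0e-04  1.1e-03 -1.0e+00] yaw 12.74
```

Move inward, ending with a small extra inward shift to limit friction.

Request:
arm_command(rows=[{"delta_rot": [0,0,0],"xyz": [0.01,0,0],"gripper": 0.0},{"delta_rot": [0,0,0],"xyz": [0.01,0,0],"gripper": 0.0},{"delta_rot": [0,0,0],"xyz": [0.01,0,0],"gripper": 0.0},{"delta_rot": [0,0,0],"xyz": [0.01,0,0],"gripper": 0.0},{"delta_rot": [0,0,0],"xyz": [0.01,0,0],"gripper": 0.0},{"delta_rot": [0,0,0],"xyz": [0.01,0,0],"gripper": 0.0},{"delta_rot": [0,0,0],"xyz": [0.008,0,0.002],"gripper": 0.0},{"delta_rot": [0,0,0],"xyz": [0.001,0,0.003],"gripper": 0.0},{"delta_rot": [0,0,0],"xyz": [0.001,0,0.003],"gripper": 0.0},{"delta_rot": [0,0,0],"xyz": [0,0,0],"gripper": 0.0}])

```text
time: 18.0
tool_pos: [0.54, -0.2394, 0.119]
tcp_rot: [-3.122, -0.347, -0.004]
wrist_force: [1.3, -0.9, 1.3]
width: -0.0
```

```bash
python3 bx.py
```

```text
t 18.0 box x,y,z mm [-46.2 -71.5 119. ] F [ 1.3 -0.9  1.3] zax [ 2.3e-03  4.0e-04 -1.0e+00] yaw 12.68
```

Request:
arm_command(rows=[{"delta_rot": [0,0,0],"xyz": [0.0006,0,0.0015],"gripper": 0.0},{"delta_rot": [0,0,0],"xyz": [0.0006,0,0.0015],"gripper": 0.0}])

```text
time: 18.2
tool_pos: [0.5403, -0.2392, 0.1159]
tcp_rot: [-3.122, -0.346, -0.002]
wrist_force: [-0.1, 0.6, 4.8]
width: 0.001
```

Request:
arm_command(rows=[{"delta_rot": [0,0,0],"xyz": [0.0005,0,0.0015],"gripper": 0.0}])

```text
time: 18.3
tool_pos: [0.5409, -0.2392, 0.1148]
tcp_rot: [-3.122, -0.346, -0.002]
wrist_force: [-0.8, 1.0, 7.4]
width: -0.003
```

Request:
arm_command(rows=[{"delta_rot": [0,0,0],"xyz": [0.0005,0,0.001],"gripper": 0.0}])

```text
time: 18.4
tool_pos: [0.5412, -0.2392, 0.1141]
tcp_rot: [-3.122, -0.346, -0.001]
wrist_force: [-2.0, 0.5, 8.1]
width: 0.0
```

Request:
arm_command(rows=[{"delta_rot": [0,0,0],"xyz": [0.0005,0,0.001],"gripper": 0.0}])

```text
time: 18.5
tool_pos: [0.5415, -0.2391, 0.1134]
tcp_rot: [-3.122, -0.346, -0.001]
wrist_force: [-2.1, 1.0, 9.7]
width: 0.001
```

Request:
arm_command(rows=[{"delta_rot": [0,0,0],"xyz": [0.0005,0,0.001],"gripper": 0.0}])

```text
time: 18.6
tool_pos: [0.5418, -0.239, 0.1126]
tcp_rot: [-3.122, -0.346, -0.0]
wrist_force: [-3.3, 0.9, 10.5]
width: 0.008
```

Request:
arm_command(rows=[{"delta_rot": [0,0,0],"xyz": [0.0003,0,0.001],"gripper": 0.0}])

```text
time: 18.7
tool_pos: [0.5421, -0.239, 0.1117]
tcp_rot: [-3.122, -0.346, -0.0]
wrist_force: [-3.0, 1.2, 10.7]
width: -0.003
```

Request:
arm_command(rows=[{"delta_rot": [0,0,0],"xyz": [0.0003,0,0.001],"gripper": 0.0}])

```text
time: 18.8
tool_pos: [0.5424, -0.2389, 0.1107]
tcp_rot: [-3.122, -0.346, -0.0]
wrist_force: [-4.1, 0.5, 9.1]
width: 0.0
```

Request:
arm_command(rows=[{"delta_rot": [0,0,0],"xyz": [0,0,0.001],"gripper": 0.0}])

```text
time: 18.9
tool_pos: [0.5426, -0.2388, 0.1096]
tcp_rot: [-3.122, -0.346, -0.001]
wrist_force: [-0.7, 0.9, 7.9]
width: 0.001
```

Request:
arm_command(rows=[{"delta_rot": [0,0,0],"xyz": [0,0,0.001],"gripper": 0.0}])

```text
time: 19.0
tool_pos: [0.5428, -0.2388, 0.1084]
tcp_rot: [-3.122, -0.346, -0.002]
wrist_force: [-0.5, 1.0, 6.9]
width: -0.001
```

Request:
arm_command(rows=[{"delta_rot": [0,0,0],"xyz": [0,0,0.001],"gripper": 0.0}])

```text
time: 19.1
tool_pos: [0.5431, -0.2387, 0.1071]
tcp_rot: [-3.122, -0.346, -0.003]
wrist_force: [1.5, 1.1, 4.3]
width: -0.001
```

Request:
arm_command(rows=[{"delta_rot": [0,0,0],"xyz": [0,0,0.001],"gripper": 0.0}])

```text
time: 19.2
tool_pos: [0.5431, -0.2387, 0.1056]
tcp_rot: [-3.122, -0.346, -0.003]
wrist_force: [0.8, 0.1, 2.2]
width: -0.002
```

Request:
arm_command(rows=[{"delta_rot": [0,0,0],"xyz": [0,0,0.001],"gripper": 0.0}])

```text
time: 19.3
tool_pos: [0.5421, -0.2384, 0.1037]
tcp_rot: [-3.121, -0.346, 0.001]
wrist_force: [0.3, 0.7, 0.6]
width: 0.003
```

Request:
arm_command(rows=[{"delta_rot": [0,0,0],"xyz": [0,0,0.001],"gripper": 0.0}])

```text
time: 19.4
tool_pos: [0.5423, -0.2384, 0.1031]
tcp_rot: [-3.121, -0.346, 0.001]
wrist_force: [-1.1, 0.9, 6.6]
width: 0.005
```

Request:
arm_command(rows=[{"delta_rot": [0,0,0],"xyz": [0,0,0.001],"gripper": 0.0}])

```text
time: 19.5
tool_pos: [0.5424, -0.2385, 0.1026]
tcp_rot: [-3.121, -0.346, 0.001]
wrist_force: [-4.7, 1.3, 9.3]
width: 0.002
```

Request:
arm_command(rows=[{"delta_rot": [0,0,0],"xyz": [0,0,-0.02],"gripper": 0.0},{"delta_rot": [0,0,0],"xyz": [0,0,-0.04],"gripper": 0.0},{"delta_rot": [0,0,0],"xyz": [0,0,-0.03],"gripper": 0.0},{"delta_rot": [0,0,0],"xyz": [0,-0.03,0],"gripper": 0.0},{"delta_rot": [0,0,0],"xyz": [0,0,0],"gripper": 0.0}])

```text
time: 20.0
tool_pos: [0.5355, -0.2074, 0.1927]
tcp_rot: [-3.12, -0.348, -0.001]
wrist_force: [-0.5, -0.4, -1.2]
width: -0.002
```

```bash
python3 see.py 10
```

```text
t 20.0 box x,y,z mm [-43.6 -39.3 192.7] F [-0.5 -0.4 -1.2] zax [ 3.e-04  2.e-03 -1.e+00] yaw 12.72
```

View pics/m10.png

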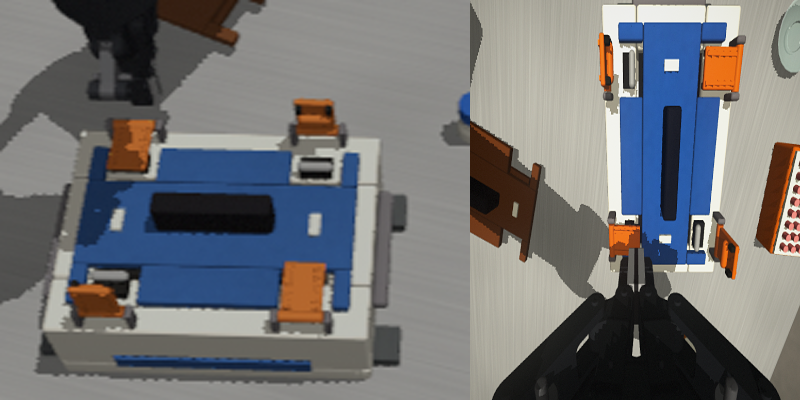

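```bash
cat > ang.py <<'E'
from bx import *
import sys
for tag in sys.argv[1:]:
    c=load(tag);P=cloud(c);rgb=c['pixels'].astype(int);r,g,b=[rgb[...,i] for i in range(3)]
    q=(P[...,:2]-C);bx=q@X*1000;by=q@Y*1000;z=P[...,2]*1000
    o=(r>g+50)&(r>b+60)
    for n,sx,sy in(('a',-1,1),('b',1,1),('c',1,-1),('d',-1,-1)):
        k=o&(abs(by-sy*72)<13)&(bx*sx>36)&(bx*sx<100)&(z>80)&(z<150)
        if k.sum()<20: print(tag,n,'few');continue
        s=bx[k]*sx
        j=(s>42)&(s<74)
        if j.sum()>20:
            p=np.polyfit(s[j],z[k][j],1); print(tag,n,k.sum(),'z range',np.percentile(z[k],[2,98]).round(1),'slope angle',round(-np.arctan(p[0]),3),'z at pad',np.polyval(p,46).round(1))
        else: print(tag,n,'z range',np.percentile(z[k],[2,98]).round(1),'x',np.percentile(s,[2,98]).round(1))
E
python3 ang.py s10 w10
```

```text
s10 a 103 z range [ 98.7 142.4] slope angle -0.161 z at pad 123.4
s10 b 385 z range [ 99.1 106.6] slope angle 0.06 z at pad 103.8
s10 c z range [ 99.7 143.1] x [73.8 86.1]
s10 d 260 z range [ 99.1 106.9] slope angle 0.056 z at pad 103.5
w10 a 1106 z range [125.9 142.4] slope angle -0.546 z at pad 112.7
w10 b 3286 z range [101.8 106.4] slope angle 0.067 z at pad 104.9
w10 c 843 z range [101.7 142.4] slope angle -0.613 z at pad 109.9
w10 d 1633 z range [101.5 105.7] slope angle 0.056 z at pad 104.3
```

Request:
arm_command(rows=[{"delta_rot": [0,0,0],"xyz": [0.04,0.008,0],"gripper": 0.0},{"delta_rot": [0,0,0],"xyz": [0.04,0.008,0],"gripper": 0.0},{"delta_rot": [0,0,0],"xyz": [0.04,0.008,0],"gripper": 0.0},{"delta_rot": [0,0,0],"xyz": [0.041,0.008,0],"gripper": 0.0},{"delta_rot": [0,0,0],"xyz": [0,0,0],"gripper": 0.0},{"delta_rot": [0,0,0],"xyz": [0,0,0.02],"gripper": 0.0},{"delta_rot": [0,0,0],"xyz": [0,0,0.03],"gripper": 0.0},{"delta_rot": [0,0,0],"xyz": [0,0,0.016],"gripper": 0.0},{"delta_rot": [0,0,0],"xyz": [0,0,0],"gripper": 0.0},{"delta_rot": [0,0,0],"xyz": [0,0,0],"gripper": 0.0}])

```text
time: 21.1
tool_pos: [0.6998, -0.2054, 0.1259]
tcp_rot: [-3.121, -0.346, 0.001]
wrist_force: [0.3, -0.2, 0.5]
width: -0.001
```

```bash
python3 bx.py
```

```text
t 21.1 box x,y,z mm [117.1 -73.2 125.9] F [ 0.3 -0.2  0.5] zax [-6.0e-04  1.2e-03 -1.0e+00] yaw 12.64
```

Request:
arm_command(rows=[{"delta_rot": [0,0,0],"xyz": [-0.01,-0.001,0],"gripper": 0.0},{"delta_rot": [0,0,0],"xyz": [-0.01,0,0],"gripper": 0.0},{"delta_rot": [0,0,0],"xyz": [-0.01,0,0],"gripper": 0.0},{"delta_rot": [0,0,0],"xyz": [-0.01,0,0],"gripper": 0.0},{"delta_rot": [0,0,0],"xyz": [-0.01,0,0],"gripper": 0.0},{"delta_rot": [0,0,0],"xyz": [-0.01,0,0],"gripper": 0.0},{"delta_rot": [0,0,0],"xyz": [-0.009,0,0.002],"gripper": 0.0},{"delta_rot": [0,0,0],"xyz": [-0.001,0,0.003],"gripper": 0.0},{"delta_rot": [0,0,0],"xyz": [-0.001,0,0.002],"gripper": 0.0},{"delta_rot": [0,0,0],"xyz": [0,0,0],"gripper": 0.0}])

```text
time: 22.1
tool_pos: [0.6302, -0.2197, 0.1186]
tcp_rot: [-3.121, -0.346, 0.001]
wrist_force: [-0.1, 0.4, 0.5]
width: -0.003
```

```bash
python3 bx.py
```

```text
t 22.1 box x,y,z mm [ 46.1 -72.  118.6] F [-0.1  0.4  0.5] zax [-7.0e-04  1.3e-03 -1.0e+00] yaw 12.65
```

Request:
arm_command(rows=[{"delta_rot": [0,0,0],"xyz": [-0.0005,0,0.0015],"gripper": 0.0},{"delta_rot": [0,0,0],"xyz": [-0.0005,0,0.0015],"gripper": 0.0}])

```text
time: 22.3
tool_pos: [0.6301, -0.2199, 0.1162]
tcp_rot: [-3.122, -0.347, -0.001]
wrist_force: [-1.2, 0.8, 1.2]
width: 0.002
```

Request:
arm_command(rows=[{"delta_rot": [0,0,0],"xyz": [-0.0005,0,0.0015],"gripper": 0.0}])

```text
time: 22.4
tool_pos: [0.6295, -0.22, 0.1146]
tcp_rot: [-3.122, -0.347, -0.001]
wrist_force: [-1.3, -0.6, 1.5]
width: -0.005
```

Request:
arm_command(rows=[{"delta_rot": [0,0,0],"xyz": [-0.0005,0,0.001],"gripper": 0.0}])

```text
time: 22.5
tool_pos: [0.6291, -0.2201, 0.1137]
tcp_rot: [-3.122, -0.347, -0.002]
wrist_force: [-1.4, 0.4, 2.0]
width: 0.001
```

Request:
arm_command(rows=[{"delta_rot": [0,0,0],"xyz": [-0.0005,0,0.001],"gripper": 0.0}])

```text
time: 22.6
tool_pos: [0.629, -0.2202, 0.1131]
tcp_rot: [-3.122, -0.346, -0.003]
wrist_force: [-1.3, 0.4, 3.9]
width: 0.0
```

Request:
arm_command(rows=[{"delta_rot": [0,0,0],"xyz": [-0.0005,0,0.001],"gripper": 0.0}])

```text
time: 22.7
tool_pos: [0.6288, -0.2203, 0.1126]
tcp_rot: [-3.122, -0.346, -0.004]
wrist_force: [-0.4, 0.8, 5.4]
width: 0.0
```

Request:
arm_command(rows=[{"delta_rot": [0,0,0],"xyz": [-0.0004,0,0.001],"gripper": 0.0}])

```text
time: 22.8
tool_pos: [0.6286, -0.2204, 0.112]
tcp_rot: [-3.122, -0.346, -0.005]
wrist_force: [-0.1, 1.5, 6.8]
width: 0.0
```

Request:
arm_command(rows=[{"delta_rot": [0,0,0],"xyz": [-0.0003,0,0.001],"gripper": 0.0}])

```text
time: 22.9
tool_pos: [0.6285, -0.2204, 0.1115]
tcp_rot: [-3.122, -0.346, -0.005]
wrist_force: [-0.6, 1.6, 8.9]
width: -0.005
```

Request:
arm_command(rows=[{"delta_rot": [0,0,0],"xyz": [-0.0003,0,0.001],"gripper": 0.0}])

```text
time: 23.0
tool_pos: [0.6283, -0.2204, 0.1108]
tcp_rot: [-3.122, -0.346, -0.006]
wrist_force: [-2.6, 2.9, 9.9]
width: -0.002
```

Request:
arm_command(rows=[{"delta_rot": [0,0,0],"xyz": [-0.0003,0,0.001],"gripper": 0.0}])

```text
time: 23.1
tool_pos: [0.6281, -0.2205, 0.1102]
tcp_rot: [-3.122, -0.346, -0.006]
wrist_force: [-2.3, 2.0, 10.6]
width: 0.001
```

Request:
arm_command(rows=[{"delta_rot": [0,0,0],"xyz": [-0.0003,0,0.001],"gripper": 0.0}])

```text
time: 23.2
tool_pos: [0.628, -0.2206, 0.1094]
tcp_rot: [-3.122, -0.346, -0.007]
wrist_force: [-1.1, 2.1, 11.5]
width: -0.004
```

Request:
arm_command(rows=[{"delta_rot": [0,0,0],"xyz": [-0.0002,0,0.001],"gripper": 0.0}])

```text
time: 23.3
tool_pos: [0.6278, -0.2206, 0.1085]
tcp_rot: [-3.122, -0.346, -0.007]
wrist_force: [-2.1, 2.6, 11.5]
width: 0.001
```

Request:
arm_command(rows=[{"delta_rot": [0,0,0],"xyz": [-0.0002,0,0.001],"gripper": 0.0}])

```text
time: 23.4
tool_pos: [0.6275, -0.2207, 0.1074]
tcp_rot: [-3.122, -0.346, -0.006]
wrist_force: [-2.0, 2.3, 10.2]
width: 0.001
```

Request:
arm_command(rows=[{"delta_rot": [0,0,0],"xyz": [0,0,0.001],"gripper": 0.0}])

```text
time: 23.5
tool_pos: [0.6272, -0.2207, 0.106]
tcp_rot: [-3.122, -0.347, -0.006]
wrist_force: [-1.5, 2.0, 7.1]
width: 0.002
```

Request:
arm_command(rows=[{"delta_rot": [0,0,0],"xyz": [0,0,0.001],"gripper": 0.0}])

```text
time: 23.6
tool_pos: [0.6269, -0.2207, 0.1042]
tcp_rot: [-3.122, -0.347, -0.004]
wrist_force: [-0.3, 1.3, 2.1]
width: 0.002
```

Request:
arm_command(rows=[{"delta_rot": [0,0,0],"xyz": [0,0,0.001],"gripper": 0.0}])

```text
time: 23.7
tool_pos: [0.6265, -0.2207, 0.1021]
tcp_rot: [-3.122, -0.347, -0.003]
wrist_force: [-0.1, -0.5, -0.0]
width: -0.002
```

Force has dropped: snapped. Back off and check.

Request:
arm_command(rows=[{"delta_rot": [0,0,0],"xyz": [0,0,0.001],"gripper": 0.0}])

```text
time: 23.8
tool_pos: [0.626, -0.2208, 0.1004]
tcp_rot: [-3.122, -0.347, -0.001]
wrist_force: [-0.9, -0.2, 5.6]
width: -0.006
```

Request:
arm_command(rows=[{"delta_rot": [0,0,0],"xyz": [0,0,-0.02],"gripper": 0.0},{"delta_rot": [0,0,0],"xyz": [0,0,-0.04],"gripper": 0.0},{"delta_rot": [0,0,0],"xyz": [0,0,-0.03],"gripper": 0.0},{"delta_rot": [0,0,0],"xyz": [-0.04,-0.036,0],"gripper": 0.0},{"delta_rot": [0,0,0],"xyz": [-0.04,-0.036,0],"gripper": 0.0},{"delta_rot": [0,0,0],"xyz": [-0.04,-0.036,0],"gripper": 0.0},{"delta_rot": [0,0,0],"xyz": [-0.041,-0.036,0],"gripper": 0.0},{"delta_rot": [0,0,0],"xyz": [0,0,0],"gripper": 0.0}])

```text
time: 24.6
tool_pos: [0.4436, -0.1202, 0.1873]
tcp_rot: [-3.117, -0.348, 0.011]
wrist_force: [1.4, -0.6, -0.6]
width: -0.004
```

```bash
python3 see.py 11;python3 ang.py s11 w11
```

```text
t 24.6 box x,y,z mm [-114.3   65.9  187.3] F [ 1.4 -0.6 -0.6] zax [-0.0077  0.0039 -1.    ] yaw 12.72
s11 a 88 z range [100.5 143.7] slope angle -0.436 z at pad 116.0
s11 b 386 z range [ 99.2 107. ] slope angle 0.045 z at pad 103.6
s11 c 371 z range [ 96.8 105.1] slope angle -0.045 z at pad 100.6
s11 d 126 z range [100. 108.] slope angle 0.082 z at pad 103.8
w11 a 745 z range [101.2 142.4] slope angle -1.271 z at pad 42.8
w11 b 2150 z range [102.  106.6] slope angle 0.064 z at pad 104.9
w11 c 1270 z range [100.5 104.8] slope angle -0.029 z at pad 102.0
w11 d few
```

View pics/m11.png

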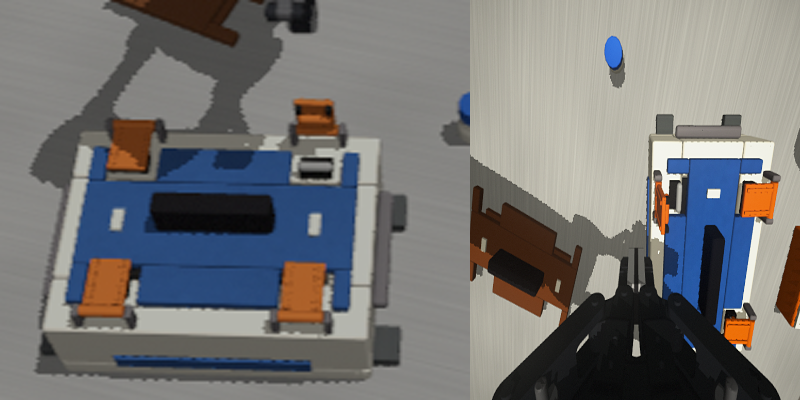

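Three are down. Now clip a at (-80, 72): shift about x −3 mm, y −6 mm (tool), then down.

Request:
arm_command(rows=[{"delta_rot": [0,0,0],"xyz": [-0.003,-0.005,0],"gripper": 0.0},{"delta_rot": [0,0,0],"xyz": [0,0,0.02],"gripper": 0.0},{"delta_rot": [0,0,0],"xyz": [0,0,0.03],"gripper": 0.0},{"delta_rot": [0,0,0],"xyz": [0,0,0.014],"gripper": 0.0},{"delta_rot": [0,0,0],"xyz": [0,0,0],"gripper": 0.0},{"delta_rot": [0,0,0],"xyz": [0,0,0],"gripper": 0.0}])

```text
time: 25.3
tool_pos: [0.4482, -0.1196, 0.1271]
tcp_rot: [-3.122, -0.346, -0.001]
wrist_force: [0.7, -0.1, -0.0]
width: 0.003
```

```bash
python3 bx.py
```

```text
t 25.3 box x,y,z mm [-109.7   65.5  127.1] F [ 0.7 -0.1 -0. ] zax [ 8.e-04  9.e-04 -1.e+00] yaw 12.65
```

Request:
arm_command(rows=[{"delta_rot": [0,0,0],"xyz": [0,-0.006,0],"gripper": 0.0},{"delta_rot": [0,0,0],"xyz": [0.01,0,0],"gripper": 0.0},{"delta_rot": [0,0,0],"xyz": [0.01,0,0],"gripper": 0.0},{"delta_rot": [0,0,0],"xyz": [0.01,0,0],"gripper": 0.0},{"delta_rot": [0,0,0],"xyz": [0.01,0,0],"gripper": 0.0},{"delta_rot": [0,0,0],"xyz": [0.01,0,0],"gripper": 0.0},{"delta_rot": [0,0,0],"xyz": [0.009,0,0.002],"gripper": 0.0},{"delta_rot": [0,0,0],"xyz": [0.003,0,0.003],"gripper": 0.0},{"delta_rot": [0,0,0],"xyz": [0.002,0,0.003],"gripper": 0.0},{"delta_rot": [0,0,0],"xyz": [0,0,0],"gripper": 0.0}])

```text
time: 26.3
tool_pos: [0.5093, -0.0993, 0.1189]
tcp_rot: [-3.122, -0.347, -0.003]
wrist_force: [0.8, -0.8, 0.2]
width: 0.001
```

```bash
python3 bx.py
```

```text
t 26.3 box x,y,z mm [-45.6  71.9 118.9] F [ 0.8 -0.8  0.2] zax [ 2.e-03  8.e-04 -1.e+00] yaw 12.67
```

Request:
arm_command(rows=[{"delta_rot": [0,0,0],"xyz": [0.0005,0,0.0015],"gripper": 0.0},{"delta_rot": [0,0,0],"xyz": [0.0005,0,0.0015],"gripper": 0.0}])

```text
time: 26.5
tool_pos: [0.5098, -0.0992, 0.1162]
tcp_rot: [-3.122, -0.346, -0.003]
wrist_force: [0.7, 0.7, 1.3]
width: 0.001
```

Request:
arm_command(rows=[{"delta_rot": [0,0,0],"xyz": [0.0005,0,0.0015],"gripper": 0.0}])

```text
time: 26.6
tool_pos: [0.5101, -0.0991, 0.1145]
tcp_rot: [-3.122, -0.346, -0.002]
wrist_force: [0.9, 0.5, 1.1]
width: -0.003
```

Request:
arm_command(rows=[{"delta_rot": [0,0,0],"xyz": [0.0005,0,0.001],"gripper": 0.0}])

```text
time: 26.7
tool_pos: [0.5103, -0.099, 0.1133]
tcp_rot: [-3.122, -0.346, -0.001]
wrist_force: [0.9, -0.2, 1.7]
width: 0.002
```

Request:
arm_command(rows=[{"delta_rot": [0,0,0],"xyz": [0.0004,0,0.001],"gripper": 0.0}])

```text
time: 26.8
tool_pos: [0.5107, -0.0989, 0.1124]
tcp_rot: [-3.122, -0.346, -0.001]
wrist_force: [0.1, -1.1, 3.0]
width: 0.003
```

Request:
arm_command(rows=[{"delta_rot": [0,0,0],"xyz": [0.0004,0,0.001],"gripper": 0.0}])

```text
time: 26.9
tool_pos: [0.511, -0.0988, 0.1116]
tcp_rot: [-3.122, -0.346, -0.001]
wrist_force: [-2.1, -0.4, 6.5]
width: -0.002
```

Request:
arm_command(rows=[{"delta_rot": [0,0,0],"xyz": [0.0003,0,0.001],"gripper": 0.0}])

```text
time: 27.0
tool_pos: [0.5113, -0.0988, 0.1108]
tcp_rot: [-3.122, -0.347, -0.0]
wrist_force: [-2.5, 0.0, 6.9]
width: -0.0
```

Request:
arm_command(rows=[{"delta_rot": [0,0,0],"xyz": [0.0003,0,0.001],"gripper": 0.0}])

```text
time: 27.1
tool_pos: [0.5115, -0.0988, 0.11]
tcp_rot: [-3.122, -0.347, -0.0]
wrist_force: [-3.0, 0.0, 8.9]
width: -0.004
```

Request:
arm_command(rows=[{"delta_rot": [0,0,0],"xyz": [0.0003,0,0.001],"gripper": 0.0}])

```text
time: 27.2
tool_pos: [0.5117, -0.0987, 0.1092]
tcp_rot: [-3.122, -0.347, 0.0]
wrist_force: [-3.2, 0.3, 10.0]
width: 0.001
```

Request:
arm_command(rows=[{"delta_rot": [0,0,0],"xyz": [0.0002,0,0.001],"gripper": 0.0}])

```text
time: 27.3
tool_pos: [0.512, -0.0987, 0.1083]
tcp_rot: [-3.122, -0.347, -0.0]
wrist_force: [-3.9, -0.2, 9.5]
width: 0.002
```

Request:
arm_command(rows=[{"delta_rot": [0,0,0],"xyz": [0.0002,0,0.001],"gripper": 0.0}])

```text
time: 27.4
tool_pos: [0.5122, -0.0986, 0.1073]
tcp_rot: [-3.122, -0.347, -0.0]
wrist_force: [-3.2, -0.4, 9.4]
width: -0.001
```

Request:
arm_command(rows=[{"delta_rot": [0,0,0],"xyz": [0,0,0.001],"gripper": 0.0}])

```text
time: 27.5
tool_pos: [0.5123, -0.0986, 0.1063]
tcp_rot: [-3.122, -0.347, -0.001]
wrist_force: [-2.7, -0.9, 6.8]
width: 0.002
```

Request:
arm_command(rows=[{"delta_rot": [0,0,0],"xyz": [0,0,0.001],"gripper": 0.0}])

```text
time: 27.6
tool_pos: [0.5124, -0.0986, 0.1051]
tcp_rot: [-3.122, -0.346, -0.001]
wrist_force: [-0.9, 1.2, 6.0]
width: 0.003
```

Request:
arm_command(rows=[{"delta_rot": [0,0,0],"xyz": [0,0,0.001],"gripper": 0.0}])

```text
time: 27.7
tool_pos: [0.5126, -0.0985, 0.1039]
tcp_rot: [-3.122, -0.346, -0.002]
wrist_force: [-0.2, -0.1, 4.1]
width: 0.003
```

Request:
arm_command(rows=[{"delta_rot": [0,0,0],"xyz": [0,0,0.001],"gripper": 0.0}])

```text
time: 27.8
tool_pos: [0.5126, -0.0985, 0.1024]
tcp_rot: [-3.122, -0.346, -0.002]
wrist_force: [1.1, -0.1, 1.0]
width: -0.001
```

Request:
arm_command(rows=[{"delta_rot": [0,0,0],"xyz": [0,0,0.001],"gripper": 0.0}])

```text
time: 27.9
tool_pos: [0.512, -0.0983, 0.1008]
tcp_rot: [-3.121, -0.346, -0.0]
wrist_force: [-0.3, 0.3, 0.2]
width: -0.003
```

Request:
arm_command(rows=[{"delta_rot": [0,0,0],"xyz": [0,0,0.001],"gripper": 0.0}])

```text
time: 28.0
tool_pos: [0.5118, -0.0982, 0.0998]
tcp_rot: [-3.121, -0.346, 0.001]
wrist_force: [-1.6, -0.5, 5.4]
width: 0.004
```

Snapped, buffer just touched. Retract and check.

Request:
arm_command(rows=[{"delta_rot": [0,0,0],"xyz": [0,0,-0.02],"gripper": 0.0},{"delta_rot": [0,0,0],"xyz": [0,0,-0.04],"gripper": 0.0},{"delta_rot": [0,0,0],"xyz": [0,0,-0.04],"gripper": 0.0},{"delta_rot": [0,0,0],"xyz": [-0.04,0,-0.02],"gripper": 0.0},{"delta_rot": [0,0,0],"xyz": [-0.03,0,0],"gripper": 0.0},{"delta_rot": [0,0,0],"xyz": [0,0,0],"gripper": 0.0},{"delta_rot": [0,0,0],"xyz": [0,0,0],"gripper": 0.0},{"delta_rot": [0,0,0],"xyz": [0,0,0],"gripper": 0.0},{"delta_rot": [0,0,0],"xyz": [0,0,0],"gripper": 0.0}])

```text
time: 28.9
tool_pos: [0.4446, -0.1136, 0.2197]
tcp_rot: [-3.121, -0.347, -0.0]
wrist_force: [0.1, 0.1, 0.6]
width: -0.003
```

```bash
python3 see.py 12;python3 ang.py s12 w12; python3 -c "
from bx import *
c=load('s12');P=cloud(c);rgb=c['pixels'].astype(int);m=(rgb[...,2]>rgb[...,0]+30)&(P[...,2]>.083)&(P[...,2]<.098)
q=P[m];A=np.c_[q[:,:2]-q[:,:2].mean(0),np.ones(len(q))];print('lid plane',np.linalg.lstsq(A,q[:,2],rcond=None)[0])"
```

```text
t 28.9 box x,y,z mm [-111.9   72.   219.7] F [0.1 0.1 0.6] zax [ 0.      0.0013 -1.    ] yaw 12.69
s12 a 318 z range [ 96.7 104.9] slope angle -0.049 z at pad 100.2
s12 b 385 z range [ 98.9 106.6] slope angle 0.044 z at pad 103.4
s12 c 377 z range [ 97.4 105.3] slope angle -0.039 z at pad 100.6
s12 d 100 z range [100.3 106.8] slope angle -0.024 z at pad 103.6
w12 a 1688 z range [ 99.6 104.4] slope angle -0.039 z at pad 101.1
w12 b 1670 z range [102.  106.4] slope angle 0.057 z at pad 104.7
w12 c 1096 z range [100.4 104.8] slope angle -0.03 z at pad 102.0
w12 d few
lid plane [-0.00081993 -0.00145954  0.08990747]
```

View pics/s12.png

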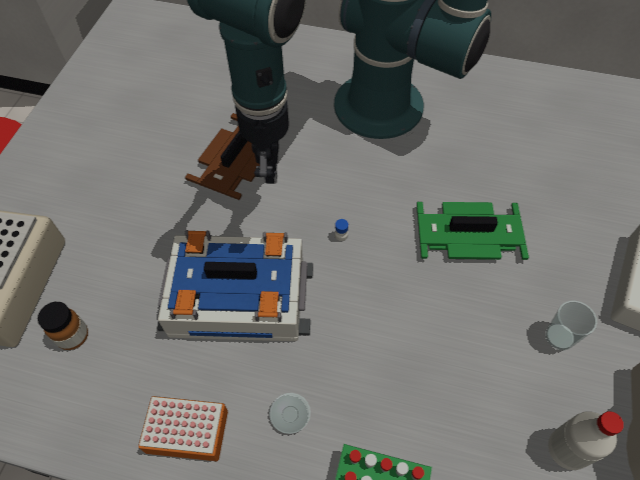

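```bash
python3 -c "
from workcell import bot
print(bot.finish_job())"
```

```text
the job is handed in; nothing more can be done
None
```

The blue lid is seated on the box and all four clips are snapped down. The job was handed in at about 29 s of the 72 s allowed, and it reports no verdict.

**Order:** I snapped the clips in the order b, d, c, a, which keeps to opposite corners. I named the corners assuming the box's +x axis points away from the robot. If it points the other way, the letters swap with their opposites and the order is still correct.

**Forces:** I pressed in steps of about 1 mm until the force dropped. The highest reading while pressing was about 20 N on the first clip, partly sideways friction; the other three peaked at about 10 to 12 N. After the snap, the rubber buffer gave at most about 10 N.

**Last checks:**
- **Lid:** its top face measured 90 mm above the bench, the seated height, and level to about 0.002 rad.
- **Clips:** the angles measured about -0.04 (a), 0.05 (b) and -0.03 (c) rad, against the 0.22 limit.
- **Clip d:** the final readings are weaker. The last wrist picture barely showed it, and the final overhead slope (-0.02) disagrees with the earlier 0.06 to 0.08. Its height at the press point stayed at about 103.6 mm, so it is down.
- **Surroundings:** the arm is clear of everything, and nothing else on the bench looks moved in the last scene picture. I did not measure those items.

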